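# Change over the glue pot and the primer jar on the bench rack

## Robot

A 6-joint arm with a two-finger parallel gripper is mounted at the origin on the work surface. World frame = base frame: x ahead of the robot, y to its left, z up, the work surface at z = 0. Lengths are in m, angles in rad, forces in N, time in s.
With the tool pointing down it reaches from about 0.3 to 0.85 m from the base axis. Payload 5.4 kg.
Tool frame: the origin (TCP) lies at the very end of the fingers, on their centre line; the grasp point (between the pads) lies 19 mm behind it; x points along the fingers, z is the direction in which the jaws open and shut, and the axes are right-handed (so a half turn about x gives the same grasp; the last joint's range is limited). The gripper opens to 85 mm and grips with 20 to 120 N. Pads are 22 mm wide; open, the fingers measure 114 mm over their backs; the gripper's body (76 mm by 85 mm) begins 54 mm behind the grasp point. The pads swing forward as they close: fully open they stand 13 mm farther back than shut.
Start: joints at [1.138, 0.158, 1.597, -0, 1.386, -0.21], TCP at [0.127, 0.561, 0.231] pointing down, gripper open.
Joint ranges: [-2.91, 2.91], [-0.94, 2.29], [0.18, 2.7], [-1.29, 4.43], [0.17, 2.64], [-3, 3]. Speed limits (rad/s): [2.57, 2.57, 3.14, 3.14, 3.14, 3.14].

## Interface

Orientations are given as [roll, pitch, yaw] about the fixed x, y, z axes, in that order (R = Rz(yaw) Ry(pitch) Rx(roll)).
In Python, from station import arm, eyes gives the robot as it stands. The module is installed in compiled form; this text tells all that it offers.
- The arm moves only by the tool send_rows, never from a script. Its argument "series" is a list of rows, each an object with "translation": the shift along the tool's x, y, z in m, a list of three; "turn": the turn about the tool's x in rad; "claw": the opening, from 0 (shut) to 1 (fully open). In form: [{"translation": [tx, ty, tz], "turn": turn, "claw": claw}, ...]. A call has 1 to 12 rows; each row shifts and turns the pose as measured when the row begins, along the tool's axes as they then stand; what a row does not reach is not made up. A row lasts 1/12 s, in which the tool goes at most 41.7 mm and 7.16 degrees, less where a joint would pass 70% of its speed; a pose out of reach is approached as far as the arm can. A call is refused whole if a number of a shift passes 0.0417 or a number of a turn 0.125, either way. A call with a gripper value outside its range is refused whole. The fingers move at their own pace and stop on an object; the grip force is fixed at half the most. Time passes only in rows, so rows that do not move let the fingers close. It gives the time, the measured TCP pose, the force and the opening at its end, in the units of the state.
- arm.get_obs(): the state, without advancing time (a new reading comes with each control period).
- eyes.get_image(name): name is "scene" or "top" or "wrist"; returns the picture (420x560x3 uint8, red, green, blue); there is no depth.
- eyes.camera_info(name): a dict with "mtx" (3x3 intrinsics, pixels), "dist" ([k1, k2, p1, p2, k3] as OpenCV has them; the pictures are not rectified), "R" (3x3) and "t" (3): a world point X has camera coordinates R X + t; the wrist camera has in their place "T_tool_cam" (4x4, takes a point from camera to tool coordinates, whose origin is the TCP and whose axes are the tool frame's). Camera axes: x right, y down, z forward; pixel columns grow to the right and rows downward; lengths in m; the calibration is good to about 2 mm. A picture is of the moment at which its call begins: read the wrist's pose just before it. camera_info takes no time and is no camera call.
- arm.close_job(): hands the job in, once; it reports no verdict.
The state is a dict: "time": time; "joint_pos": joint angles; "joint_velocities": joint speeds; "joint_torque": joint torques, N m; "eef_pos": TCP position; "eef_rot": TCP orientation; "force": force on the tool from outside, world axes, zero at the start; "moment": the same for the moment, N m; "gripper_width": opening from 0.0 (shut) to 1.0 (fully open).
Only numpy, scipy, OpenCV 4.12 (cv2) and the standard library are available. Lean on these libraries where they do the work, as an engineer would, in place of code of your own. Each camera call takes 0.05 s, during which the arm holds its last target.

## Task

The glue pot and the primer jar have to change places on the rack for the next technician: put each squarely in the middle of the other's bay, standing upright on the white square, with the pot's nozzle still pointing to the rack's front edge (the one with the yellow stripe). The bay walls leave room for fingers on two sides only, so use the cork pad to set the pot down and take it again across its other two faces. Keep both upright, set them down gently, and leave everything else on the bench where it is.

Things in the scene. Friction and masses are not known exactly. Their poses are not given: they have to be found in the camera images.
- rack: Fixed glue rack: grey base plate 90 (x) by 250 mm (y), 8 mm thick; origin at the centre of its underside. Its front edge (-x, yellow stripe) faces the robot. Two bays 150 mm apart along y, each a white 50 mm square between two upright blue walls, which are 3 mm thick, 70 mm long, rise 54 mm above the base plate and stand 62 mm apart (inside).
- bay_a (a point): centre of bay A, on top of the base plate (8 mm above the table), at y = -75 mm in the rack's frame; axes as the rack. Its walls stand on its -y and +y sides: it is open to the rack's front and back (-x, +x), and fingers have room only there.
- bay_b (a point): centre of bay B, on top of the base plate (8 mm above the table), at y = +75 mm in the rack's frame; axes as the rack. Its walls stand on its -x and +x sides: it is open to left and right (+y, -y), and fingers have room only there.
- pot: Glue pot, loose, 0.26 kg: white square body 48 by 48 mm, 52 mm tall; on it a green cone cap (42 mm wide narrowing to 18) with a short yellow nozzle; 68 mm tall in all. Origin at the centre of its underside, z up. Nozzle and green label are on its -x side. Starts in one of the bays, nozzle to the rack's front. Grip the white body about 30 mm above its underside; the cone is slippery.
- pot_nozzle (a point): tip of the pot's nozzle: 22 mm from the pot's axis towards its -x side, 63 mm above its underside
- jar: Primer jar, loose, about 0.24 kg: round amber jar with a red lid, 50 mm across and 62 mm tall, origin at the centre of its underside, z up. It starts in the other bay.
- pad: Fixed cork pad in front of the rack, 110 by 110 mm, 3 mm thick, origin at the centre of its underside; kept clear, for setting things down for a while
- table: the work bench, its top at z = 0; fixed
- amber_bottle: Bystander, to be left alone: small amber bottle, 40 mm across, 95 mm tall, black cap; origin at the centre of its underside
- red_tin: Bystander, to be left alone: red tin can, 68 mm across, 110 mm tall; origin at the centre of its underside
- tape: Bystander, to be left alone: roll of black tape lying flat, 84 mm across, 22 mm high; origin at the centre of its underside
- brush: Bystander, to be left alone: glue brush lying flat along its x axis, 170 mm long; origin at the underside near its middle
- insole_black: Bystander, to be left alone: black insole blank lying flat along its x axis, 230 mm long, 80 mm wide, 6 mm thick; origin at the underside near its middle
- insole_blue: Bystander, to be left alone: blue insole blank lying flat along its x axis, 230 mm long, 80 mm wide, 6 mm thick; origin at the underside near its middle
- heat_gun: Bystander, to be left alone: blue heat gun lying on its side: barrel 64 mm thick along x, 220 mm long, handle to its +y side; origin at the underside near its middle
- green_jar: Bystander, to be left alone: green jar with white lid, 56 mm across, 55 mm tall; origin at the centre of its underside
Mind the look-alikes: they are no part of the job. Leave any purple look-alike of the jar alone.

How it is judged:
By the outcome, as a careful person would: the job done as asked, in the order asked, and still so for the second after the job is handed in, with the robot touching nothing.
It also fails if it takes over 72 s, if anything falls off the work surface, if the arm or the gripper's body presses on something with over 40 N, if the wrist force passes 120 N, or if a joint passes its speed limit or range.

## Working session

There is one attempt and no reset: what is moved stays moved. The work goes in short steps, Python scripts to look and compute and a tool call to move; the robot and the scene stay as the last step left them, time stands still between calls to the robot, and variables do not carry over. Pictures are saved under pics/ and viewed, and the job is handed in when it is done.

Besides the shell and the picture viewer there is one more tool, called after ">>>" in YAML: its name, and indented under it one key for each argument. send_rows: Moves the arm, as the interface text tells. Its arguments: {"type":"object","properties":{"series":{"type":"array"}},"required":["series"]}

```bash
mkdir -p pics; python3 - <<'E'
from station import arm,eyes
import cv2,numpy as np
o=arm.get_obs()
for k,v in o.items(): print(k,np.round(v,4))
for n in ("scene","top","wrist"):
    cv2.imwrite(f"pics/{n}0.png",eyes.get_image(n)[:,:,::-1])
    i=eyes.camera_info(n); print(n,{k:np.round(v,4).tolist() for k,v in i.items() if k!='name'})
E
```

```text
time 0.0
joint_pos [ 1.1379  0.1591  1.5983 -0.      1.3862 -0.2101]
joint_velocities [ 0.0008 -0.0011  0.0013 -0.0008 -0.0001  0.0002]
joint_torque [-1.80000e-03 -3.96017e+01 -3.31427e+01 -3.00000e-04  8.80000e-03
 -0.00000e+00]
eef_pos [0.1268 0.5602 0.2303]
eef_rot [ 2.9322  1.5689 -2.003 ]
force [ 0.3625 -0.0809 -0.8121]
moment [0.0262 0.0209 0.0215]
gripper_width 0.9983
scene {'mtx': [[416.1778, 0.0, 276.1587], [0.0, 416.1778, 210.7728], [0.0, 0.0, 1.0]], 'dist': [-0.0583, 0.0, 0.0, 0.0, 0.0], 'R': [[0.3238, 0.9461, 0.0096], [0.7529, -0.2515, -0.6082], [-0.573, 0.2042, -0.7937]], 't': [-0.1513, -0.3829, 1.5341]}
top {'mtx': [[444.1746, 0.0, 279.1842], [0.0, 444.1746, 200.3857], [0.0, 0.0, 1.0]], 'dist': [-0.1328, 0.0, 0.0, 0.0, 0.0], 'R': [[-0.0199, -0.9998, -0.0024], [-0.9907, 0.0201, -0.1347], [0.1347, -0.0003, -0.9909]], 't': [-0.0274, 0.5922, 1.1781]}
wrist {'mtx': [[322.9293, 0.0, 283.1355], [0.0, 322.9293, 210.0345], [0.0, 0.0, 1.0]], 'dist': [0.0179, 0.0, 0.0, 0.0, 0.0], 'T_tool_cam': [[-0.0009, -0.2874, 0.9578, -0.1427], [0.0004, -0.9578, -0.2874, 0.0729], [1.0, 0.0001, 0.001, 0.0002], [0.0, 0.0, 0.0, 1.0]]}
```

View pics/scene0.png

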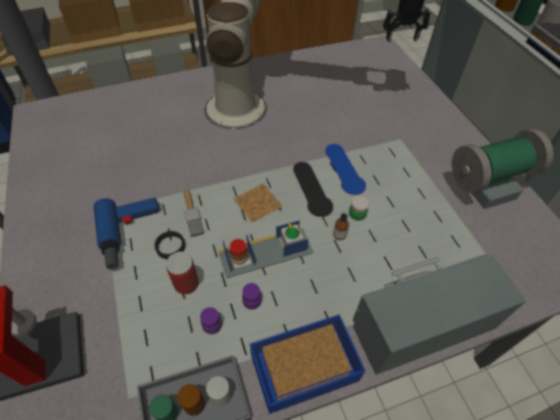

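View pics/top0.png

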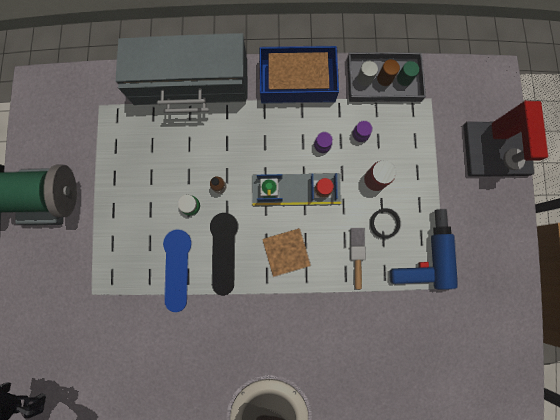

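View pics/wrist0.png

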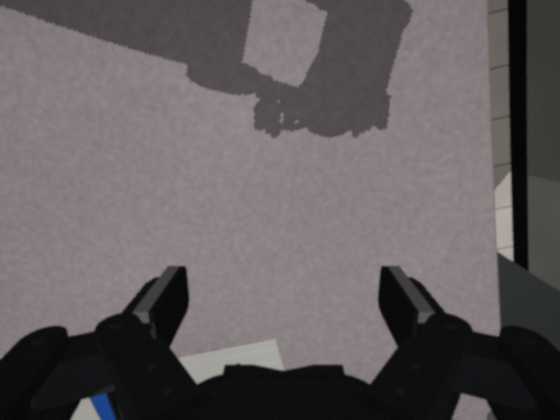

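```bash
cat > h.py <<'E'
from station import arm,eyes
import cv2,numpy as np
from scipy.spatial.transform import Rotation as Rn
def pose(o=None):
    o=o or arm.get_obs(); return Rn.from_euler('xyz',o['eef_rot']).as_matrix(),np.array(o['eef_pos'])
def cam(n,p=None):
    i=eyes.camera_info(n)
    if n=='wrist':
        R,t=p or pose(); T=np.eye(4);T[:3,:3]=R;T[:3,3]=t
        W=np.linalg.inv(T@np.array(i['T_tool_cam'])); return i['mtx'],i['dist'],W[:3,:3],W[:3,3]
    return i['mtx'],i['dist'],np.array(i['R']),np.array(i['t'])
def px2w(n,uv,z,p=None):
    K,d,R,t=cam(n,p); u=cv2.undistortPoints(np.array(uv,float).reshape(-1,1,2),np.array(K),np.array(d)).reshape(-1,2)
    c=-R.T@t; r=np.c_[u,np.ones(len(u))]@R
    return c+r*((z-c[2])/r[:,2])[:,None]
def w2px(n,X,p=None):
    K,d,R,t=cam(n,p); return cv2.projectPoints(np.array(X,float).reshape(-1,1,3),cv2.Rodrigues(R)[0],t,np.array(K),np.array(d))[0].reshape(-1,2)
def snap(n,name,box=None,s=1):
    p=pose(); im=eyes.get_image(n)[:,:,::-1]; cv2.imwrite(f'pics/{name}_full.png',im)
    if box: 
        x0,y0,x1,y1=box; im=im[y0:y1,x0:x1]
    cv2.imwrite(f'pics/{name}.png',cv2.resize(im,None,fx=s,fy=s,interpolation=cv2.INTER_CUBIC)); return p
E
python3 - <<'E'
import cv2
im=cv2.imread('pics/top0.png')[160:290,240:380]
cv2.imwrite('pics/top0c.png',cv2.resize(im,None,fx=4.6,fy=4.6,interpolation=cv2.INTER_CUBIC)[:600])
E
```

```text
(no output)
```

View pics/top0c.png

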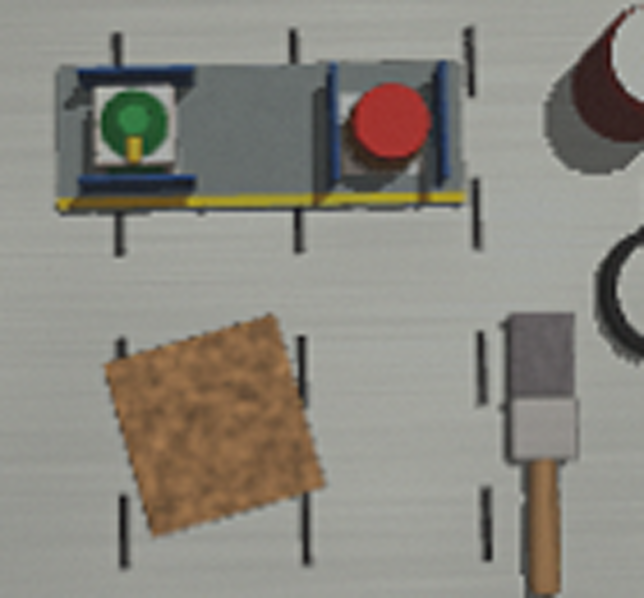

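```bash
python3 - <<'E'
from h import *
f=lambda L,z:px2w('top',np.array(L)/4.6+[240,160],z)
P=f([(60,66),(460,62),(463,203),(57,208)],.008);print(P.round(4),P.mean(0))
v=P[0]-P[1]+P[3]-P[2];a=np.arctan2(-v[0],v[1]);print('yaw',a)
c=P.mean(0)
for s in(-.075,.075):print('bay',c[:2]+s*np.array([-np.sin(a),np.cos(a)]))
P=f([(105,366),(275,315),(325,487),(153,536)],.003);print('pad',P.mean(0));print(P.round(4))
P=f([(95,84),(177,84),(176,165),(95,166)],.06);print('pot',P.mean(0));print(P.round(4))
print('jar',f([(392,120)],.07))
print(pose())
E
```

```text
[[ 0.672   0.0335  0.008 ]
 [ 0.6697 -0.2139  0.008 ]
 [ 0.5817 -0.2122  0.008 ]
 [ 0.5837  0.0364  0.008 ]] [ 0.62679467 -0.0890624   0.008     ]
yaw -0.008741217843176566
bay [ 0.62613908 -0.16405954]
bay [ 0.62745025 -0.01406527]
pad [ 0.44946956 -0.05710977  0.003     ]
[[ 0.487   0.0087  0.003 ]
 [ 0.5159 -0.0954  0.003 ]
 [ 0.4111 -0.1231  0.003 ]
 [ 0.3839 -0.0186  0.003 ]]
pot [ 0.62569717 -0.01376946  0.06      ]
[[ 0.6505  0.0099  0.06  ]
 [ 0.6495 -0.0385  0.06  ]
 [ 0.6012 -0.037   0.06  ]
 [ 0.6016  0.0106  0.06  ]]
jar [[ 0.62377515 -0.16380465  0.07      ]]
(array([[-6.26844380e-04, -9.75278703e-01,  2.20977507e-01],
       [-1.35745717e-03,  2.20978177e-01,  9.75277808e-01],
       [-9.99998882e-01,  3.11379911e-04, -1.46241800e-03]]), array([0.12688757, 0.56033564, 0.23053676]))
```

>>> send_rows:
  series:
    - {"translation": [0,0,0],"turn": -0.107,"claw": 1}
    - {"translation": [0,0,0],"turn": -0.107,"claw": 1}
    - {"translation": [0,-0.025,-0.03],"turn": 0,"claw": 1}
    - {"translation": [0,-0.025,-0.03],"turn": 0,"claw": 1}
    - {"translation": [0,-0.025,-0.03],"turn": 0,"claw": 1}
    - {"translation": [0,-0.025,-0.03],"turn": 0,"claw": 1}
    - {"translation": [0,-0.025,-0.03],"turn": 0,"claw": 1}
    - {"translation": [0,-0.025,-0.03],"turn": 0,"claw": 1}
    - {"translation": [0,-0.025,-0.03],"turn": 0,"claw": 1}
    - {"translation": [0,-0.025,-0.03],"turn": 0,"claw": 1}
    - {"translation": [0,-0.025,-0.03],"turn": 0,"claw": 1}
    - {"translation": [0,-0.025,-0.03],"turn": 0,"claw": 1}

```text
time: 1.15
eef_pos: [0.381, 0.2522, 0.226]
eef_rot: [2.185, 1.565, -2.51]
force: [0.2, -0.1, 0.1]
gripper_width: 0.997
```

```bash
cat > go.py <<'E'
import sys
from h import *
# go.py x y z yaw_of_tool_z(deg, from +y world ccw)
x,y,z,a=map(float,sys.argv[1:5])
o=arm.get_obs();R,t=pose(o)
d=R.T@(np.array([x,y,z])-t)
a0=np.degrees(np.arctan2(-R[0,2],R[1,2]))
print('t',o['time'],'pos',t.round(4),'ang',round(a0,2),'tilt',R[:2,0].round(4),'w',round(o['gripper_width'],3),'F',np.round(o['force'],1))
print('delta tool',d.round(4),'turn',round(-np.radians((a-a0+180)%360-180),4))
E
python3 go.py .6257 -.0138 .2 -.5
```

```text
t 1.15 pos [0.381  0.2522 0.226 ] ang 1.0 tilt [-0.005  -0.0037] w 0.997 F [ 0.2 -0.1  0.1]
delta tool [ 0.0257 -0.2401 -0.2701] turn 0.0261
```

>>> send_rows:
  series:
    - {"translation": [0.003,-0.026,-0.029],"turn": 0.013,"claw": 1}
    - {"translation": [0.003,-0.026,-0.029],"turn": 0.013,"claw": 1}
    - {"translation": [0.003,-0.026,-0.029],"turn": 0,"claw": 1}
    - {"translation": [0.003,-0.026,-0.029],"turn": 0,"claw": 1}
    - {"translation": [0.003,-0.026,-0.029],"turn": 0,"claw": 1}
    - {"translation": [0.003,-0.026,-0.029],"turn": 0,"claw": 1}
    - {"translation": [0.003,-0.026,-0.029],"turn": 0,"claw": 1}
    - {"translation": [0.003,-0.026,-0.029],"turn": 0,"claw": 1}
    - {"translation": [0,-0.02,-0.022],"turn": 0,"claw": 1}
    - {"translation": [0,0,0],"turn": 0,"claw": 1}

```text
time: 1.98
eef_pos: [0.6176, -0.0255, 0.1978]
eef_rot: [2.224, 1.565, -2.507]
force: [1.0, -1.2, 0.6]
gripper_width: 1.0
```

```bash
python3 go.py .6257 -.0138 .2 -.5; python3 -c "
from h import *
p=snap('wrist','w1');print(p)"
```

```text
t 1.9833 pos [ 0.6176 -0.0255  0.1978] ang -1.08 tilt [-0.005  -0.0037] w 1.0 F [ 1.  -1.2  0.6]
delta tool [-0.0022 -0.0079  0.0118] turn -0.0101
(array([[-0.00504136, -0.99981068,  0.01879336],
       [-0.00371363,  0.01881218,  0.99981614],
       [-0.9999804 ,  0.00497065, -0.00380776]]), array([ 0.61758569, -0.02546195,  0.19783421]))
```

View pics/w1.png

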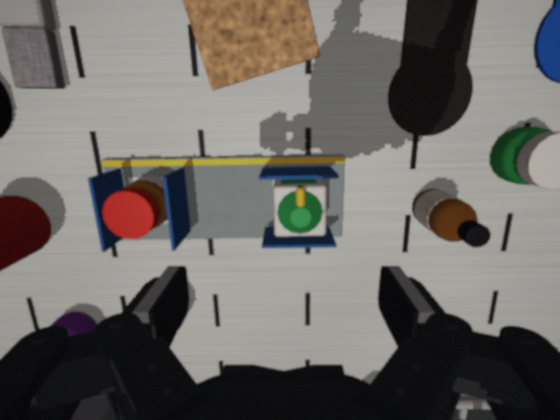

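```bash
python3 - <<'E'
import cv2
im=cv2.imread('pics/w1.png')
for n,(x0,y0) in dict(w1a=(85,145),w1b=(230,145)).items():
    cv2.imwrite(f'pics/{n}.png',cv2.resize(im[y0:y0+115,x0:x0+130],None,fx=5,fy=5,interpolation=cv2.INTER_CUBIC))
E
```

```text
(no output)
```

View pics/w1a.png

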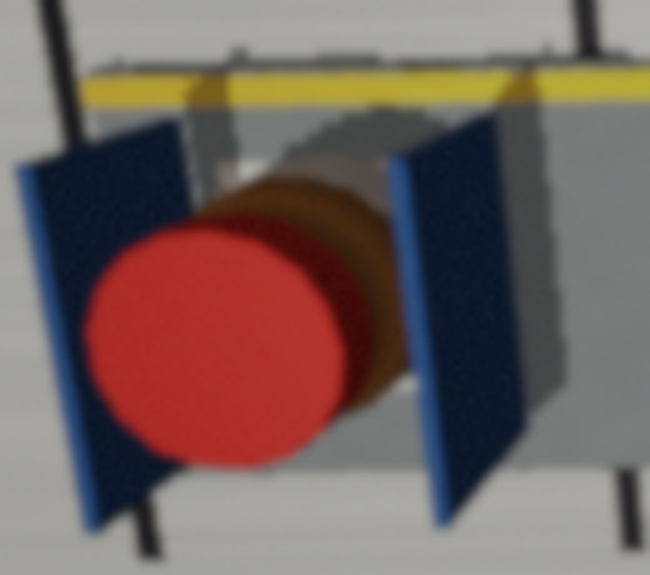

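View pics/w1b.png

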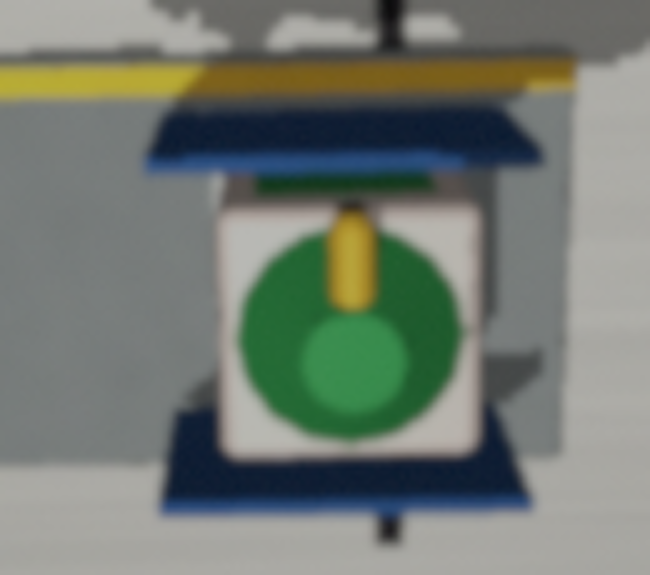

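```bash
python3 - <<'E'
from h import *
p=(np.array([[-0.00504136, -0.99981068,  0.01879336],[-0.00371363,  0.01881218,  0.99981614],[-0.9999804 ,  0.00497065, -0.00380776]]), np.array([ 0.61758569, -0.02546195,  0.19783421]))
A=lambda L,z:px2w('wrist',np.array(L)/5+[85,145],z,p)[:,:2].round(4)
B=lambda L,z:px2w('wrist',np.array(L)/5+[230,145],z,p)[:,:2].round(4)
print('wallsA',A([(27,165),(92,530),(400,157),(445,525)],.062).tolist(),A([(27,165),(92,530),(400,157),(445,525)],.062).mean(0))
w=[(147,161),(541,161),(161,506),(531,506)]
print('wallsB',B(w,.062).tolist(),B(w,.062).mean(0))
pt=[(219,205),(481,205),(482,459),(219,459)]
print('pot',B(pt,.06).tolist(),B(pt,.06).mean(0))
print('jar',A([(216,348)],.07), A([(84,338),(347,355)],.07))
print('plate',B([(575,57),(560,455)],.008),A([(80,75)],.008))
E
```

```text
wallsA [[0.5957, -0.193], [0.6646, -0.1939], [0.5953, -0.1282], [0.6648, -0.1283]] [ 0.6301  -0.16085]
wallsB [[0.5974, -0.0459], [0.5987, 0.0229], [0.6625, -0.0459], [0.6636, 0.023]] [ 0.63055  -0.011475]
pot [[0.6059, -0.0336], [0.6067, 0.0129], [0.6549, 0.014], [0.6541, -0.0349]] [ 0.6304 -0.0104]
jar [[ 0.6271 -0.1614]] [[ 0.6249 -0.184 ]
 [ 0.6288 -0.1388]]
plate [[0.5875 0.0382]
 [0.6745 0.038 ]] [[ 0.587  -0.2116]]
```

>>> send_rows:
  series:
    - {"translation": [-0.001,-0.006,0.006],"turn": -0.01,"claw": 1}
    - {"translation": [0,-0.003,0.003],"turn": 0,"claw": 1}
    - {"translation": [0,-0.003,0.003],"turn": 0,"claw": 1}
    - {"translation": [0,0,0],"turn": 0,"claw": 1}
    - {"translation": [0,0,0],"turn": 0,"claw": 1}

```text
time: 2.45
eef_pos: [0.627, -0.0059, 0.1978]
eef_rot: [1.6, 1.561, -3.116]
force: [0.6, -0.2, -0.1]
gripper_width: 1.002
```

```bash
python3 go.py .629 -.012 .2 -.3; python3 -c "
from h import *
p=snap('wrist','w2');print(p)
im=cv2.imread('pics/w2.png')
for n,(x0,y0) in dict(w2a=(85,135),w2b=(230,135)).items():
    cv2.imwrite(f'pics/{n}.png',cv2.resize(im[y0:y0+115,x0:x0+130],None,fx=5,fy=5,interpolation=cv2.INTER_CUBIC))
"
```

```text
t 2.45 pos [ 0.627  -0.0059  0.1978] ang -0.17 tilt [-0.0099 -0.0003] w 1.002 F [ 0.6 -0.2 -0.1]
delta tool [-0.0022 -0.002  -0.0061] turn 0.0022
(array([[-9.88257502e-03, -9.99946513e-01,  3.05062447e-03],
       [-2.54093312e-04,  3.05328456e-03,  9.99995306e-01],
       [-9.99951134e-01,  9.88175349e-03, -2.84254035e-04]]), array([ 0.62700878, -0.00589928,  0.19779564]))
```

View pics/w2a.png

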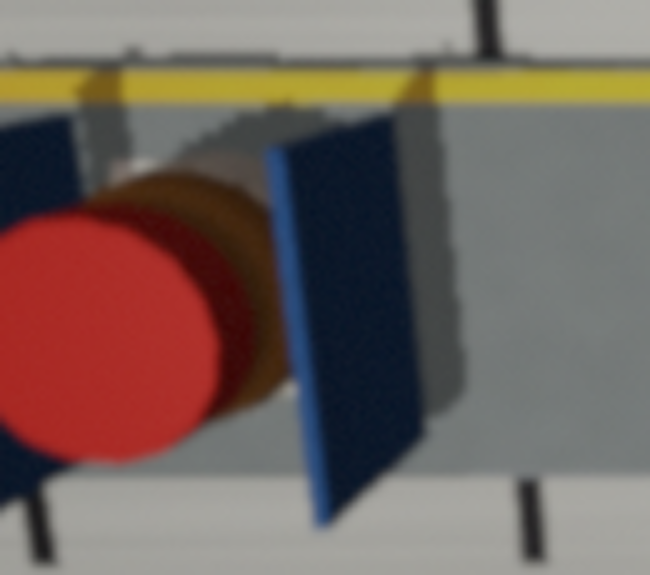

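View pics/w2b.png

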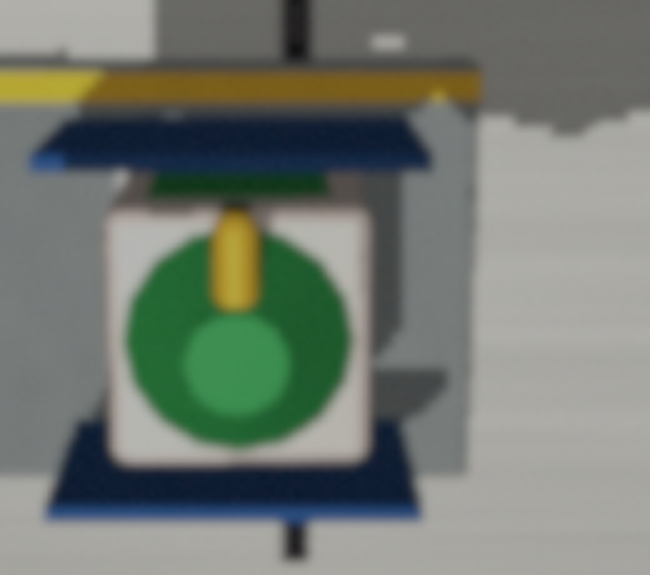

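```bash
python3 - <<'E'
from h import *
p=(np.array([[-9.88257502e-03, -9.99946513e-01,  3.05062447e-03],[-2.54093312e-04,  3.05328456e-03,  9.99995306e-01],[-9.99951134e-01,  9.88175349e-03, -2.84254035e-04]]), np.array([ 0.62700878, -0.00589928,  0.19779564]))
B=lambda L,z:px2w('wrist',np.array(L)/5+[230,135],z,p)[:,:2].round(4)
w=[(31,162),(430,162),(46,513),(421,513)]
print('wallsB',B(w,.062).tolist(),B(w,.062).mean(0))
pt=[(107,206),(370,206),(371,467),(107,467)]
print('pot',B(pt,.06).tolist(),B(pt,.06).mean(0))
print('plate',B([(481,66),(467,473)],.008))
A=lambda L,z:px2w('wrist',np.array(L)/5+[85,135],z,p)[:,:2].round(4)
print(A([(278,150),(321,525)],.062))
o=arm.get_obs();print(o['eef_pos'],o['eef_rot'],pose()[0][:,0],o['time'],o['joint_velocities'])
E
```

```text
wallsB [[0.5979, -0.0461], [0.5981, 0.0231], [0.6628, -0.0461], [0.663, 0.0231]] [ 0.63045 -0.0115 ]
pot [[0.606, -0.0334], [0.6061, 0.0129], [0.6547, 0.0138], [0.6546, -0.0348]] [ 0.63035  -0.010375]
plate [[0.5867 0.0384]
 [0.6745 0.0384]]
[[ 0.5957 -0.1283]
 [ 0.6649 -0.1291]]
[ 0.62700879 -0.00578549  0.19787764] [ 1.57641053  1.56102849 -3.13899179] [-9.76765240e-03 -2.54043974e-05 -9.99952295e-01] 2.5 [-0.01035768  0.00146171  0.00012601 -0.00370362 -0.00220501 -0.00165278]
```

>>> send_rows:
  series:
    - {"translation": [0.005,-0.001,-0.002],"turn": 0,"claw": 1}
    - {"translation": [0.013,-0.001,-0.002],"turn": 0,"claw": 1}
    - {"translation": [0.015,-0.001,-0.001],"turn": 0,"claw": 1}
    - {"translation": [0.015,0,0],"turn": 0,"claw": 1}
    - {"translation": [0.015,0,0],"turn": 0,"claw": 1}
    - {"translation": [0.015,0,0],"turn": 0,"claw": 1}
    - {"translation": [0.015,0,0],"turn": 0,"claw": 1}
    - {"translation": [0.007,0,0],"turn": 0,"claw": 1}
    - {"translation": [0,0,0],"turn": 0,"claw": 1}

```text
time: 3.25
eef_pos: [0.6268, -0.0112, 0.0878]
eef_rot: [1.604, 1.559, -3.11]
force: [0.5, 0.9, -0.2]
gripper_width: 0.998
```

```bash
python3 go.py .630 -.0112 .017 -.2
```

```text
t 3.25 pos [ 0.6268 -0.0112  0.0878] ang -0.12 tilt [-0.0115 -0.0004] w 0.998 F [ 0.5  0.9 -0.2]
delta tool [ 0.0707 -0.004  -0.    ] turn 0.0014
```

>>> send_rows:
  series:
    - {"translation": [0.01,-0.003,0],"turn": 0,"claw": 1}
    - {"translation": [0.013,-0.001,0],"turn": 0,"claw": 1}
    - {"translation": [0.013,-0.001,0],"turn": 0,"claw": 1}
    - {"translation": [0.013,0,0],"turn": 0,"claw": 1}
    - {"translation": [0.01,0,0],"turn": 0,"claw": 1}
    - {"translation": [0.005,0,0],"turn": 0,"claw": 1}
    - {"translation": [0,0,0],"turn": 0,"claw": 1}

```text
time: 3.83
eef_pos: [0.6321, -0.0117, 0.0175]
eef_rot: [1.643, 1.561, -3.071]
force: [-0.6, -0.2, 0.7]
gripper_width: 1.0
```

```bash
python3 go.py .630 -.0112 .017 -.2
```

```text
t 3.8333 pos [ 0.6321 -0.0117  0.0175] ang -0.14 tilt [-0.0102 -0.0007] w 1.0 F [-0.6 -0.2  0.7]
delta tool [0.0005 0.0021 0.0004] turn 0.0011
```

>>> send_rows:
  series:
    - {"translation": [0,0.002,0],"turn": 0,"claw": 0.75}
    - {"translation": [0,0,0],"turn": 0,"claw": 0.5}
    - {"translation": [0,0,0],"turn": 0,"claw": 0.3}
    - {"translation": [0,0,0],"turn": 0,"claw": 0}
    - {"translation": [0,0,0],"turn": 0,"claw": 0}
    - {"translation": [0,0,0],"turn": 0,"claw": 0}
    - {"translation": [0,0,0],"turn": 0,"claw": 0}
    - {"translation": [0,0,0],"turn": 0,"claw": 0}

```text
time: 4.5
eef_pos: [0.6301, -0.0115, 0.0182]
eef_rot: [1.665, 1.561, -3.05]
force: [-0.9, -0.4, -3.1]
gripper_width: 0.555
```

```bash
python3 go.py .630 -.0112 .017 -.2
```

```text
t 4.5 pos [ 0.6301 -0.0115  0.0182] ang -0.12 tilt [-0.0094 -0.0009] w 0.555 F [-0.9 -0.4 -3.1]
delta tool [0.0012 0.     0.0003] turn 0.0013
```

>>> send_rows:
  series:
    - {"translation": [-0.004,0,0],"turn": 0,"claw": 0}
    - {"translation": [-0.008,0,0],"turn": 0,"claw": 0}
    - {"translation": [-0.012,0,0],"turn": 0,"claw": 0}
    - {"translation": [-0.014,0,0],"turn": 0,"claw": 0}
    - {"translation": [-0.014,0,0],"turn": 0,"claw": 0}
    - {"translation": [-0.014,0,0],"turn": 0,"claw": 0}
    - {"translation": [-0.014,0,0],"turn": 0,"claw": 0}
    - {"translation": [-0.01,0,0],"turn": 0,"claw": 0}
    - {"translation": [-0.004,0,0],"turn": 0,"claw": 0}

```text
time: 5.25
eef_pos: [0.6304, -0.0113, 0.1216]
eef_rot: [1.663, 1.561, -3.052]
force: [-0.7, 0.7, -3.0]
gripper_width: 0.556
```

```bash
python3 go.py .453 -.054 .11 -.2; python3 -c "
from h import *
snap('wrist','w3')"
```

```text
t 5.25 pos [ 0.6304 -0.0113  0.1216] ang -0.12 tilt [-0.0098 -0.0009] w 0.556 F [-0.7  0.7 -3. ]
delta tool [ 0.0134  0.1772 -0.043 ] turn 0.0014
```

View pics/w3.png

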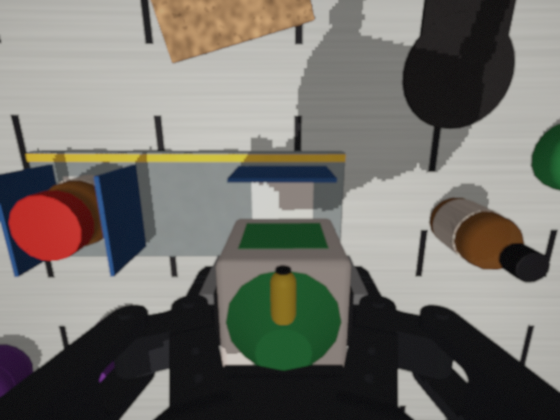

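>>> send_rows:
  series:
    - {"translation": [0,0.01,-0.002],"turn": 0,"claw": 0}
    - {"translation": [0,0.02,-0.005],"turn": 0,"claw": 0}
    - {"translation": [0,0.025,-0.006],"turn": 0,"claw": 0}
    - {"translation": [0,0.025,-0.006],"turn": 0,"claw": 0}
    - {"translation": [0,0.025,-0.006],"turn": 0,"claw": 0}
    - {"translation": [0,0.025,-0.006],"turn": 0,"claw": 0}
    - {"translation": [0,0.025,-0.006],"turn": 0,"claw": 0}
    - {"translation": [0,0.015,-0.004],"turn": 0,"claw": 0}
    - {"translation": [0,0.007,-0.002],"turn": 0,"claw": 0}
    - {"translation": [0,0,0],"turn": 0,"claw": 0}

```text
time: 6.13
eef_pos: [0.4442, -0.0541, 0.1201]
eef_rot: [1.525, 1.56, 3.095]
force: [0.2, 0.3, -2.7]
gripper_width: 0.557
```

```bash
python3 go.py .453 -.054 .0135 -.2; python3 -c "
from h import *
snap('top','t3',(240,160,380,290),4.6)"
```

```text
t 6.1333 pos [ 0.4442 -0.0541  0.1201] ang -0.05 tilt [-0.0111  0.0005] w 0.557 F [ 0.2  0.3 -2.7]
delta tool [ 0.1065 -0.01    0.    ] turn 0.0026
```

View pics/t3.png

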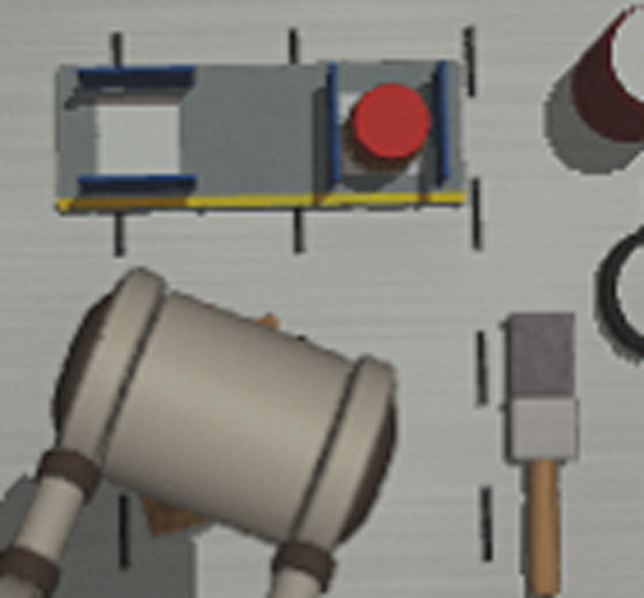

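>>> send_rows:
  series:
    - {"translation": [0.006,-0.003,0],"turn": 0,"claw": 0}
    - {"translation": [0.012,-0.003,0],"turn": 0,"claw": 0}
    - {"translation": [0.014,-0.003,0],"turn": 0,"claw": 0}
    - {"translation": [0.014,-0.002,0],"turn": 0,"claw": 0}
    - {"translation": [0.014,-0.001,0],"turn": 0,"claw": 0}
    - {"translation": [0.014,0,0],"turn": 0,"claw": 0}
    - {"translation": [0.012,0,0],"turn": 0,"claw": 0}
    - {"translation": [0.008,0,0],"turn": 0,"claw": 0}
    - {"translation": [0.003,0,0],"turn": 0,"claw": 0}
    - {"translation": [0,0,0],"turn": 0,"claw": 0}

```text
time: 7.02
eef_pos: [0.4705, -0.0538, 0.0178]
eef_rot: [-2.446, 1.569, -0.872]
force: [0.6, 0.0, -3.1]
gripper_width: 0.555
```

```bash
python3 go.py .453 -.054 .0135 -.2
```

```text
t 7.0167 pos [ 0.4705 -0.0538  0.0178] ang 0.16 tilt [ 0.0013 -0.0015] w 0.555 F [ 0.6  0.  -3.1]
delta tool [ 0.0043  0.0175 -0.0001] turn 0.0063
```

>>> send_rows:
  series:
    - {"translation": [0,0.006,0],"turn": 0.003,"claw": 0}
    - {"translation": [0,0.006,0],"turn": 0.003,"claw": 0}
    - {"translation": [0,0.003,0],"turn": 0,"claw": 0}
    - {"translation": [0,0,0],"turn": 0,"claw": 0}
    - {"translation": [0,0,0],"turn": 0,"claw": 0}

```text
time: 7.43
eef_pos: [0.4561, -0.0543, 0.0198]
eef_rot: [-2.092, 1.565, -0.525]
force: [0.3, 0.5, -4.1]
gripper_width: 0.556
```

```bash
python3 go.py .453 -.054 .0135 -.2
```

```text
t 7.4333 pos [ 0.4561 -0.0543  0.0198] ang -0.2 tilt [ 0.0052 -0.003 ] w 0.556 F [ 0.3  0.5 -4.1]
delta tool [0.0062 0.0032 0.0003] turn 0.0
```

>>> send_rows:
  series:
    - {"translation": [0.002,0,0],"turn": 0,"claw": 0}
    - {"translation": [0.002,0,0],"turn": 0,"claw": 0}
    - {"translation": [0.0015,0,0],"turn": 0,"claw": 0}
    - {"translation": [0.001,0,0],"turn": 0,"claw": 0}
    - {"translation": [0,0,0],"turn": 0,"claw": 0}

```text
time: 7.85
eef_pos: [0.4573, -0.0549, 0.0139]
eef_rot: [-2.034, 1.562, -0.467]
force: [-0.9, -1.1, -3.7]
gripper_width: 0.556
```

```bash
python3 go.py .453 -.054 .0132 -.2
```

```text
t 7.85 pos [ 0.4573 -0.0549  0.0139] ang -0.22 tilt [ 0.0082 -0.0041] w 0.556 F [-0.9 -1.1 -3.7]
delta tool [0.0007 0.0043 0.0009] turn -0.0004
```

>>> send_rows:
  series:
    - {"translation": [0.001,0,0],"turn": 0,"claw": 0}
    - {"translation": [0.0005,0,0],"turn": 0,"claw": 0}
    - {"translation": [0,0,0],"turn": 0,"claw": 0}

```text
time: 8.1
eef_pos: [0.4576, -0.055, 0.0133]
eef_rot: [-2.061, 1.563, -0.494]
force: [0.3, 0.2, -2.5]
gripper_width: 0.553
```

```bash
python3 go.py .453 -.054 .0132 -.2; python3 -c "
from h import *
snap('scene','s3',(210,160,330,280),5)"
```

```text
t 8.1 pos [ 0.4576 -0.055   0.0133] ang -0.2 tilt [ 0.0072 -0.0039] w 0.553 F [ 0.3  0.2 -2.5]
delta tool [0.0001 0.0046 0.001 ] turn -0.0001
```

View pics/s3.png

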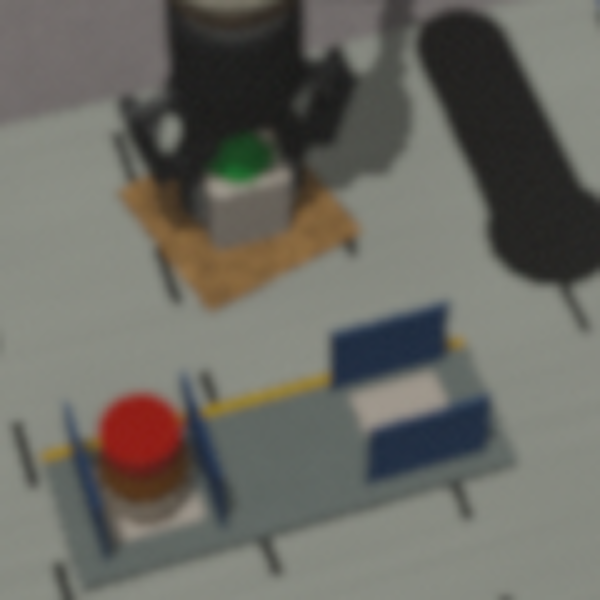

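>>> send_rows:
  series:
    - {"translation": [0.001,0,0],"turn": 0,"claw": 0}
    - {"translation": [0.0005,0,0],"turn": 0,"claw": 0}
    - {"translation": [0,0,0],"turn": 0,"claw": 0}

```text
time: 8.4
eef_pos: [0.458, -0.055, 0.0133]
eef_rot: [-2.092, 1.564, -0.524]
force: [-0.8, -0.6, -2.8]
gripper_width: 0.556
```

>>> send_rows:
  series:
    - {"translation": [0.0015,0,0],"turn": 0,"claw": 0}
    - {"translation": [0.001,0,0],"turn": 0,"claw": 0}

```text
time: 8.57
eef_pos: [0.4585, -0.0551, 0.0129]
eef_rot: [-2.134, 1.565, -0.565]
force: [-6.2, 1.9, 14.1]
gripper_width: 0.553
```

Contact. Open.

>>> send_rows:
  series:
    - {"translation": [0,0,0],"turn": 0,"claw": 0.6}
    - {"translation": [0,0,0],"turn": 0,"claw": 0.75}
    - {"translation": [0,0,0],"turn": 0,"claw": 1}
    - {"translation": [0,0,0],"turn": 0,"claw": 1}
    - {"translation": [0,0,0],"turn": 0,"claw": 1}

```text
time: 8.98
eef_pos: [0.4607, -0.056, 0.0137]
eef_rot: [-2.034, 1.559, -0.466]
force: [0.1, 0.1, 0.7]
gripper_width: 1.007
```

```bash
python3 go.py .458 -.055 .1 -.2
```

```text
t 8.9833 pos [ 0.4607 -0.056   0.0137] ang -0.17 tilt [ 0.0101 -0.0051] w 1.007 F [0.1 0.1 0.7]
delta tool [-0.0863  0.0018  0.0006] turn 0.0006
```

>>> send_rows:
  series:
    - {"translation": [-0.006,0,0],"turn": 0,"claw": 1}
    - {"translation": [-0.015,0,0],"turn": 0,"claw": 1}
    - {"translation": [-0.02,0,0],"turn": 0,"claw": 1}
    - {"translation": [-0.025,0,0],"turn": 0,"claw": 1}
    - {"translation": [-0.03,0,0],"turn": 0,"claw": 1}
    - {"translation": [-0.03,0,0],"turn": 0,"claw": 1}
    - {"translation": [-0.02,0,0],"turn": 0.125,"claw": 1}
    - {"translation": [-0.005,-0.01,0],"turn": 0.125,"claw": 1}
    - {"translation": [0,-0.01,0],"turn": 0.125,"claw": 1}
    - {"translation": [0,0,0],"turn": 0.125,"claw": 1}
    - {"translation": [0,0,0],"turn": 0.125,"claw": 1}
    - {"translation": [0,0,0],"turn": 0.125,"claw": 1}

```text
time: 9.98
eef_pos: [0.4793, -0.0591, 0.1771]
eef_rot: [-1.238, 1.557, -0.426]
force: [0.5, -0.3, 0.4]
gripper_width: 0.997
```

```bash
python3 go.py .629 -.161 .17 -90.2; python3 -c "
from h import *
print(arm.get_obs()['joint_pos'])
print(repr(snap('top','t4',(240,160,380,290),4.6)))"
```

```text
t 9.9833 pos [ 0.4793 -0.0591  0.1771] ang -43.5 tilt [ 0.0129 -0.0059] w 0.997 F [ 0.5 -0.3  0.4]
delta tool [ 0.0097 -0.1787  0.0291] turn 0.815
[-3.73036410e-01 -4.55010023e-02  1.92010501e+00 -7.93671733e-04
  1.25281700e+00 -1.18431435e+00]
(array([[ 0.01292189, -0.72524823,  0.6883662 ],
       [-0.00586668,  0.68835684,  0.72534849],
       [-0.9998993 , -0.0134113 ,  0.00464007]]), array([ 0.4792513 , -0.05905214,  0.17712888]))
```

View pics/t4.png

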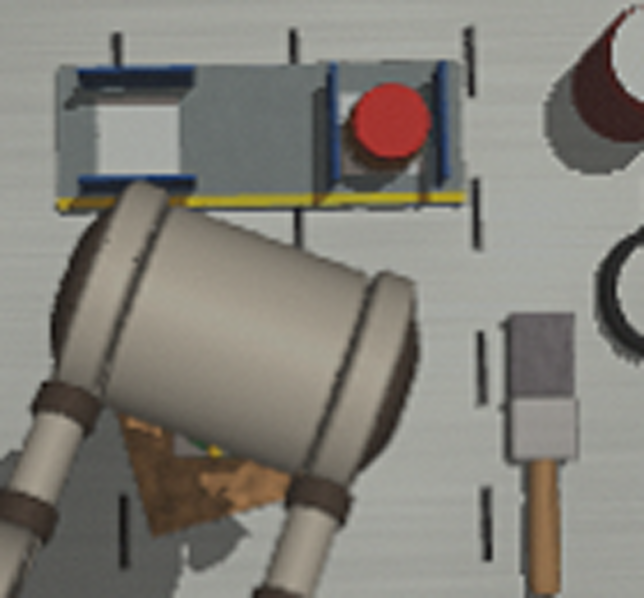

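>>> send_rows:
  series:
    - {"translation": [0,0,0],"turn": 0.125,"claw": 1}
    - {"translation": [0,0,0],"turn": 0.125,"claw": 1}
    - {"translation": [0,0,0],"turn": 0.125,"claw": 1}
    - {"translation": [0,0,0],"turn": 0.125,"claw": 1}
    - {"translation": [0,0,0],"turn": 0.125,"claw": 1}
    - {"translation": [0,0,0],"turn": 0.125,"claw": 1}
    - {"translation": [0,-0.016,0.022],"turn": 0.06,"claw": 1}
    - {"translation": [0,-0.017,0.025],"turn": 0,"claw": 1}
    - {"translation": [0,-0.017,0.025],"turn": 0,"claw": 1}
    - {"translation": [0,-0.017,0.025],"turn": 0,"claw": 1}
    - {"translation": [0,-0.017,0.025],"turn": 0,"claw": 1}
    - {"translation": [0,0,0],"turn": 0,"claw": 1}

```text
time: 11.03
eef_pos: [0.6038, -0.1421, 0.1787]
eef_rot: [-0.431, 1.56, -0.415]
force: [-0.8, -0.3, -0.7]
gripper_width: 1.0
```

```bash
python3 go.py .629 -.161 .17 -90.2
```

```text
t 11.0333 pos [ 0.6038 -0.1421  0.1787] ang -89.08 tilt [ 0.0097 -0.0043] w 1.0 F [-0.8 -0.3 -0.7]
delta tool [ 0.009  -0.0193  0.0248] turn 0.0196
```

>>> send_rows:
  series:
    - {"translation": [0,-0.007,0.01],"turn": 0.02,"claw": 1}
    - {"translation": [0,-0.006,0.008],"turn": 0,"claw": 1}
    - {"translation": [0,-0.004,0.005],"turn": 0,"claw": 1}
    - {"translation": [0,0,0],"turn": 0,"claw": 1}
    - {"translation": [0,0,0],"turn": 0,"claw": 1}

```text
time: 11.45
eef_pos: [0.6269, -0.1595, 0.1778]
eef_rot: [-0.368, 1.564, -0.364]
force: [-0.0, -0.3, 0.3]
gripper_width: 0.999
```

```bash
python3 go.py .629 -.161 .017 -90.2; python3 -c "
from h import *
np.set_printoptions(precision=9)
p=snap('wrist','w5');print(repr(p))
np.savez('w5.npz',R=p[0],t=p[1])"
```

```text
t 11.45 pos [ 0.6269 -0.1595  0.1778] ang -89.72 tilt [ 0.0061 -0.0023] w 0.999 F [-0.  -0.3  0.3]
delta tool [ 0.1608 -0.0012  0.0011] turn 0.0083
(array([[ 0.006103329, -0.004834212,  0.999969689],
       [-0.002321931,  0.99998555 ,  0.004848461],
       [-0.999978679, -0.002351452,  0.006092016]]), array([ 0.626870255, -0.159464251,  0.177823129]))
```

View pics/w5.png

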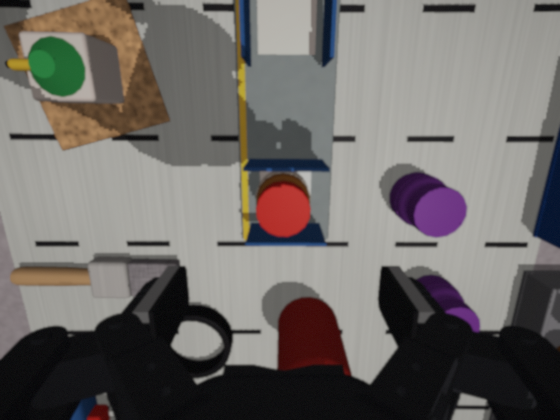

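```bash
python3 - <<'E'
import cv2
im=cv2.imread('pics/w5.png')
for n,(x0,y0) in dict(w5a=(225,145),w5p=(0,0)).items():
    cv2.imwrite(f'pics/{n}.png',cv2.resize(im[y0:y0+115,x0:x0+130],None,fx=5,fy=5,interpolation=cv2.INTER_CUBIC))
E
```

```text
(no output)
```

View pics/w5a.png

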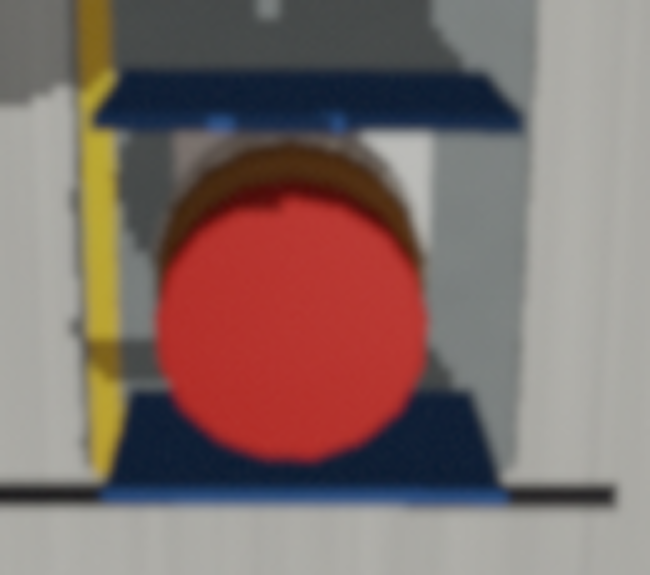

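View pics/w5p.png

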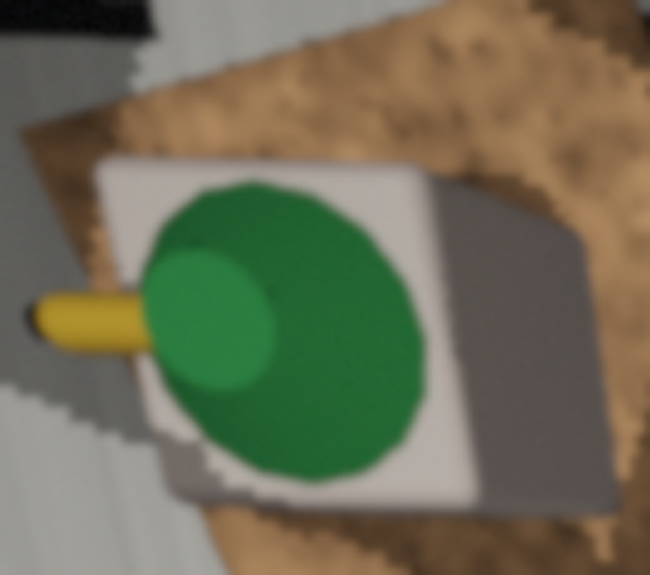

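```bash
python3 - <<'E'
from h import *
d=np.load('w5.npz');p=(d['R'],d['t'])
f=lambda L,z,o:px2w('wrist',np.array(L)/5+o,z,p)[:,:2].round(4)
a=[225,145]
w=f([(93,122),(522,122),(100,494),(508,494)],.062,a);print(w.tolist(),w.mean(0))
print('jar',f([(292,328),(157,326),(428,326),(292,463)],.07,a))
pt=f([(97,160),(425,165),(478,505),(178,500)],.055,[0,0]);print('pot',pt.tolist(),pt.mean(0))
print('plate',f([(80,0),(540,0)],.008,a))
E
```

```text
[[0.5961, -0.1297], [0.6651, -0.1294], [0.5953, -0.1942], [0.6657, -0.1941]] [ 0.63055 -0.16185]
jar [[ 0.6282 -0.1618]
 [ 0.6063 -0.1615]
 [ 0.6502 -0.1614]
 [ 0.6283 -0.1853]]
pot [[0.4369, -0.0322], [0.4834, -0.0319], [0.4831, -0.0785], [0.4379, -0.0784]] [ 0.460325 -0.05525 ]
plate [[ 0.588  -0.1156]
 [ 0.6756 -0.1152]]
```

>>> send_rows:
  series:
    - {"translation": [0.006,-0.001,0],"turn": 0.004,"claw": 1}
    - {"translation": [0.015,-0.001,0.001],"turn": 0.004,"claw": 1}
    - {"translation": [0.015,0,0],"turn": 0,"claw": 1}
    - {"translation": [0.015,0,0],"turn": 0,"claw": 1}
    - {"translation": [0.015,0,0],"turn": 0,"claw": 1}
    - {"translation": [0.015,0,0],"turn": 0,"claw": 1}
    - {"translation": [0.008,0,0],"turn": 0,"claw": 1}
    - {"translation": [0,0,0],"turn": 0,"claw": 1}

```text
time: 12.17
eef_pos: [0.6258, -0.1587, 0.0857]
eef_rot: [-0.358, 1.563, -0.357]
force: [-0.3, 1.2, -0.9]
gripper_width: 1.0
```

```bash
python3 go.py .6285 -.1617 .017 -90.2
```

```text
t 12.1667 pos [ 0.6258 -0.1587  0.0857] ang -89.95 tilt [ 0.0073 -0.0027] w 1.0 F [-0.3  1.2 -0.9]
delta tool [ 0.0687 -0.0028  0.0022] turn 0.0043
```

>>> send_rows:
  series:
    - {"translation": [0.01,-0.002,0.001],"turn": 0.004,"claw": 1}
    - {"translation": [0.013,-0.001,0.001],"turn": 0,"claw": 1}
    - {"translation": [0.013,0,0.001],"turn": 0,"claw": 1}
    - {"translation": [0.013,0,0],"turn": 0,"claw": 1}
    - {"translation": [0.01,0,0],"turn": 0,"claw": 1}
    - {"translation": [0.005,0,0],"turn": 0,"claw": 1}
    - {"translation": [0,0,0],"turn": 0,"claw": 1}

```text
time: 12.75
eef_pos: [0.6302, -0.1623, 0.0166]
eef_rot: [-0.371, 1.561, -0.374]
force: [-0.3, -0.1, -0.2]
gripper_width: 0.999
```

```bash
python3 go.py .6285 -.1617 .017 -90.2
```

```text
t 12.75 pos [ 0.6302 -0.1623  0.0166] ang -90.18 tilt [ 0.0092 -0.0036] w 0.999 F [-0.3 -0.1 -0.2]
delta tool [-0.0004  0.0006 -0.0017] turn 0.0003
```

>>> send_rows:
  series:
    - {"translation": [0,0,-0.002],"turn": 0,"claw": 0.8}
    - {"translation": [0,0,0],"turn": 0,"claw": 0.6}
    - {"translation": [0,0,0],"turn": 0,"claw": 0.4}
    - {"translation": [0,0,0],"turn": 0,"claw": 0}
    - {"translation": [0,0,0],"turn": 0,"claw": 0}
    - {"translation": [0,0,0],"turn": 0,"claw": 0}
    - {"translation": [0,0,0],"turn": 0,"claw": 0}

```text
time: 13.33
eef_pos: [0.629, -0.1627, 0.0182]
eef_rot: [-0.384, 1.558, -0.387]
force: [0.6, 0.6, -1.8]
gripper_width: 0.563
```

```bash
python3 go.py .6285 -.1617 .017 -90.2
```

```text
t 13.3333 pos [ 0.629  -0.1627  0.0182] ang -90.17 tilt [ 0.0115 -0.0047] w 0.563 F [ 0.6  0.6 -1.8]
delta tool [ 0.0012  0.001  -0.0005] turn 0.0005
```

>>> send_rows:
  series:
    - {"translation": [-0.004,0,0],"turn": 0,"claw": 0}
    - {"translation": [-0.008,0,0],"turn": 0,"claw": 0}
    - {"translation": [-0.012,0,0],"turn": 0,"claw": 0}
    - {"translation": [-0.015,0,0],"turn": 0,"claw": 0}
    - {"translation": [-0.015,0,0],"turn": 0,"claw": 0}
    - {"translation": [-0.015,0,0],"turn": 0,"claw": 0}
    - {"translation": [-0.015,0,0],"turn": 0,"claw": 0}
    - {"translation": [-0.012,0,0],"turn": 0,"claw": 0}
    - {"translation": [-0.006,0,0],"turn": 0,"claw": 0}
    - {"translation": [0,0,0],"turn": 0,"claw": 0}

```text
time: 14.17
eef_pos: [0.628, -0.1621, 0.1322]
eef_rot: [-0.39, 1.556, -0.393]
force: [-0.0, 0.2, -2.2]
gripper_width: 0.561
```

```bash
python3 go.py .6305 -.0115 .13 -.2
```

```text
t 14.1667 pos [ 0.628  -0.1621  0.1322] ang -90.16 tilt [ 0.0139 -0.0058] w 0.561 F [-0.   0.2 -2.2]
delta tool [0.0013 0.1506 0.0021] turn -1.5701
```

>>> send_rows:
  series:
    - {"translation": [0,0.01,0],"turn": 0,"claw": 0}
    - {"translation": [0,0.018,0],"turn": 0,"claw": 0}
    - {"translation": [0,0.022,0],"turn": 0,"claw": 0}
    - {"translation": [0,0.024,0],"turn": 0,"claw": 0}
    - {"translation": [0,0.024,0],"turn": 0,"claw": 0}
    - {"translation": [0,0.02,0],"turn": 0,"claw": 0}
    - {"translation": [0,0.016,0],"turn": 0,"claw": 0}
    - {"translation": [0,0.01,0],"turn": 0,"claw": 0}
    - {"translation": [0,0.003,0],"turn": -0.05,"claw": 0}
    - {"translation": [0,0,0],"turn": -0.1,"claw": 0}
    - {"translation": [0,0,0],"turn": -0.12,"claw": 0}
    - {"translation": [0,0,0],"turn": -0.12,"claw": 0}

```text
time: 15.17
eef_pos: [0.6208, -0.0002, 0.1206]
eef_rot: [2.686, 1.567, 3.087]
force: [0.7, -0.3, -1.2]
gripper_width: 0.566
```

>>> send_rows:
  series:
    - {"translation": [0,0,0],"turn": -0.12,"claw": 0}
    - {"translation": [0,0,0],"turn": -0.12,"claw": 0}
    - {"translation": [0,0,0],"turn": -0.12,"claw": 0}
    - {"translation": [0,0,0],"turn": -0.12,"claw": 0}
    - {"translation": [0,0,0],"turn": -0.12,"claw": 0}
    - {"translation": [0,0,0],"turn": -0.12,"claw": 0}
    - {"translation": [0,0,0],"turn": -0.12,"claw": 0}
    - {"translation": [0,0,0],"turn": -0.12,"claw": 0}
    - {"translation": [0,0,0],"turn": -0.1,"claw": 0}
    - {"translation": [0,0,0],"turn": -0.05,"claw": 0}
    - {"translation": [0,0,0],"turn": 0,"claw": 0}

```text
time: 16.08
eef_pos: [0.6135, 0.0038, 0.1099]
eef_rot: [1.42, 1.549, 2.982]
force: [-0.1, 0.7, -1.8]
gripper_width: 0.565
```

```bash
python3 go.py .6305 -.0115 .13 -.2
```

```text
t 16.0833 pos [0.6135 0.0038 0.1099] ang -0.5 tilt [-0.0217  0.0035] w 0.565 F [-0.1  0.7 -1.8]
delta tool [-0.0205 -0.0167 -0.0151] turn -0.0053
```

>>> send_rows:
  series:
    - {"translation": [0,-0.006,-0.006],"turn": -0.003,"claw": 0}
    - {"translation": [0,-0.005,-0.005],"turn": 0,"claw": 0}
    - {"translation": [0,-0.003,-0.003],"turn": 0,"claw": 0}
    - {"translation": [0,0,0],"turn": 0,"claw": 0}
    - {"translation": [0,0,0],"turn": 0,"claw": 0}

```text
time: 16.5
eef_pos: [0.628, -0.0118, 0.1077]
eef_rot: [1.428, 1.546, 2.988]
force: [-0.8, -0.4, -2.6]
gripper_width: 0.562
```

```bash
python3 go.py .6305 -.0115 .11 -.2; python3 -c "
from h import *
p=snap('wrist','w6');np.savez('w6.npz',R=p[0],t=p[1])"
```

```text
t 16.5 pos [ 0.628  -0.0118  0.1077] ang -0.65 tilt [-0.0243  0.0038] w 0.562 F [-0.8 -0.4 -2.6]
delta tool [-0.0024 -0.0024  0.0003] turn -0.0079
```

View pics/w6.png

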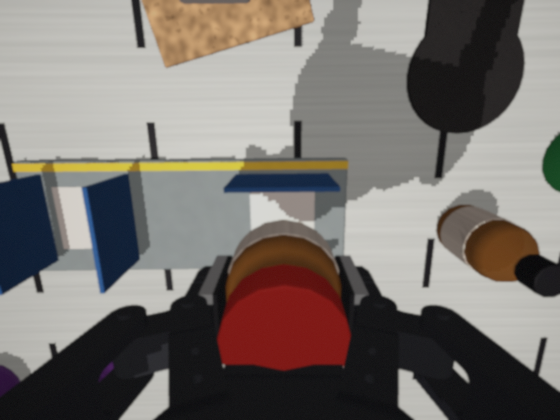

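>>> send_rows:
  series:
    - {"translation": [0.004,-0.002,0],"turn": -0.004,"claw": 0}
    - {"translation": [0.008,-0.001,0],"turn": -0.004,"claw": 0}
    - {"translation": [0.01,-0.001,0],"turn": 0,"claw": 0}
    - {"translation": [0.01,0,0],"turn": 0,"claw": 0}
    - {"translation": [0.006,0,0],"turn": 0,"claw": 0}
    - {"translation": [0,0,0],"turn": 0,"claw": 0}

```text
time: 17.05
eef_pos: [0.6307, -0.0112, 0.0649]
eef_rot: [1.413, 1.545, 2.982]
force: [-0.4, -0.3, -2.2]
gripper_width: 0.562
```

```bash
python3 go.py .6315 -.0115 .0182 -.2
```

```text
t 17.05 pos [ 0.6307 -0.0112  0.0649] ang -0.16 tilt [-0.0254  0.0041] w 0.562 F [-0.4 -0.3 -2.2]
delta tool [ 0.0467 -0.002  -0.0005] turn 0.0008
```

>>> send_rows:
  series:
    - {"translation": [0.006,-0.001,0],"turn": 0,"claw": 0}
    - {"translation": [0.009,-0.001,0],"turn": 0,"claw": 0}
    - {"translation": [0.01,0,0],"turn": 0,"claw": 0}
    - {"translation": [0.008,0,0],"turn": 0,"claw": 0}
    - {"translation": [0.004,0,0],"turn": 0,"claw": 0}
    - {"translation": [0.002,0,0],"turn": 0,"claw": 0}
    - {"translation": [0,0,0],"turn": 0,"claw": 0}

```text
time: 17.63
eef_pos: [0.6306, -0.0106, 0.0201]
eef_rot: [1.409, 1.542, 2.977]
force: [0.8, -0.1, -2.2]
gripper_width: 0.563
```

```bash
python3 go.py .6315 -.0115 .0182 -.2
```

```text
t 17.6333 pos [ 0.6306 -0.0106  0.0201] ang -0.15 tilt [-0.028   0.0046] w 0.563 F [ 0.8 -0.1 -2.2]
delta tool [ 0.0018 -0.0009 -0.0009] turn 0.0009
```

>>> send_rows:
  series:
    - {"translation": [0.001,-0.001,-0.001],"turn": 0,"claw": 0}
    - {"translation": [0.001,0,0],"turn": 0,"claw": 0}
    - {"translation": [0.001,0,0],"turn": 0,"claw": 0}

```text
time: 17.88
eef_pos: [0.6323, -0.0118, 0.0176]
eef_rot: [1.411, 1.544, 2.98]
force: [1.3, 0.4, -1.2]
gripper_width: 0.563
```

```bash
python3 go.py .6315 -.0115 .0182 -.2;  python3 -c "
from h import *
p=snap('wrist','w7')"
```

```text
t 17.8833 pos [ 0.6323 -0.0118  0.0176] ang -0.14 tilt [-0.0265  0.0043] w 0.563 F [ 1.3  0.4 -1.2]
delta tool [-0.0006  0.0008  0.0003] turn 0.001
```

View pics/w7.png

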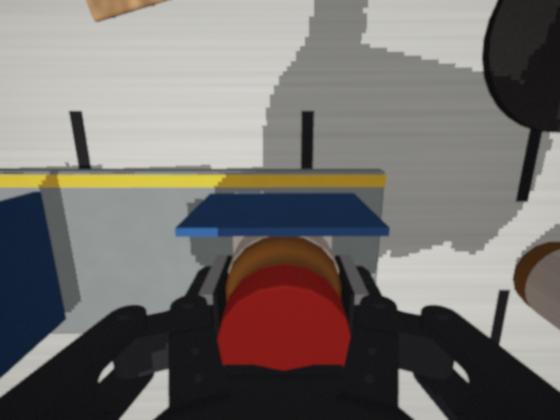

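>>> send_rows:
  series:
    - {"translation": [0.001,0,0],"turn": 0,"claw": 0}
    - {"translation": [0.001,0,0],"turn": 0,"claw": 0}

```text
time: 18.1
eef_pos: [0.6325, -0.0118, 0.0174]
eef_rot: [1.417, 1.544, 2.985]
force: [-4.3, -0.1, 6.4]
gripper_width: 0.56
```

Contact; release.

>>> send_rows:
  series:
    - {"translation": [0,0,0],"turn": 0,"claw": 0.6}
    - {"translation": [0,0,0],"turn": 0,"claw": 0.75}
    - {"translation": [0,0,0],"turn": 0,"claw": 1}
    - {"translation": [0,0,0],"turn": 0,"claw": 1}
    - {"translation": [0,0,0],"turn": 0,"claw": 1}

```text
time: 18.52
eef_pos: [0.6347, -0.0123, 0.0196]
eef_rot: [1.429, 1.549, 2.998]
force: [-0.3, 0.6, 0.2]
gripper_width: 0.999
```

```bash
python3 go.py .6315 -.0115 .17 -.2
```

```text
t 18.5167 pos [ 0.6347 -0.0123  0.0196] ang -0.13 tilt [-0.0216  0.0031] w 0.999 F [-0.3  0.6  0.2]
delta tool [-0.1502  0.0064  0.0012] turn 0.0012
```

>>> send_rows:
  series:
    - {"translation": [-0.006,0.001,0],"turn": 0,"claw": 1}
    - {"translation": [-0.015,0.001,0],"turn": 0,"claw": 1}
    - {"translation": [-0.02,0,0],"turn": 0,"claw": 1}
    - {"translation": [-0.025,0,0],"turn": 0,"claw": 1}
    - {"translation": [-0.03,0,0],"turn": 0,"claw": 1}
    - {"translation": [-0.03,0,0],"turn": 0,"claw": 1}
    - {"translation": [-0.02,0,0],"turn": 0,"claw": 1}
    - {"translation": [-0.005,0,0],"turn": 0,"claw": 1}
    - {"translation": [0,0,0],"turn": 0,"claw": 1}

```text
time: 19.27
eef_pos: [0.6353, -0.0127, 0.1851]
eef_rot: [1.438, 1.551, 3.007]
force: [0.2, -0.2, -1.4]
gripper_width: 1.004
```

```bash
python3 go.py .6305 -.0115 .17 -.2;  python3 -c "
from h import *
p=snap('wrist','w8',(230,130,360,245),5);np.savez('w8.npz',R=p[0],t=p[1]);print(p[1])"
```

```text
t 19.2667 pos [ 0.6353 -0.0127  0.1851] ang -0.13 tilt [-0.0193  0.0026] w 1.004 F [ 0.2 -0.2 -1.4]
delta tool [0.0151 0.0045 0.0012] turn 0.0012
[ 0.63527445 -0.01270213  0.18505453]
```

View pics/w8_full.png

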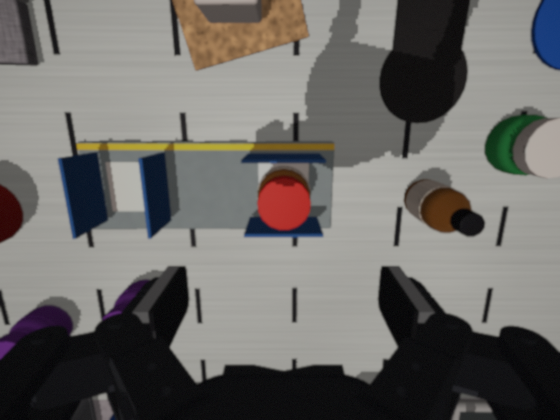

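View pics/w8.png

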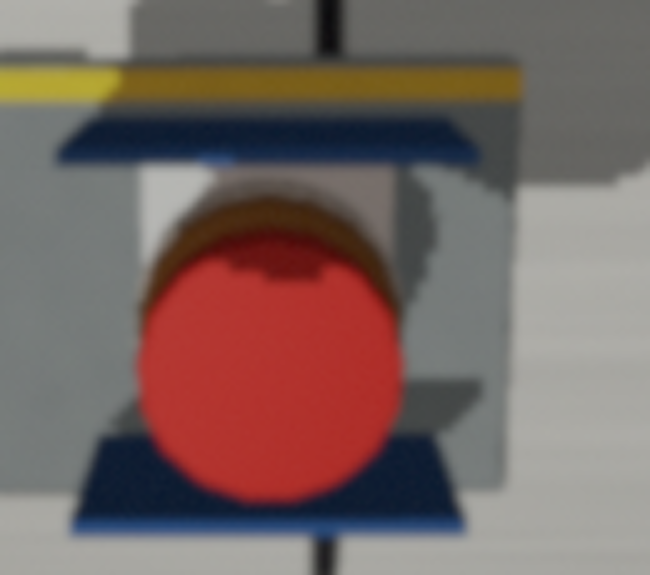

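```bash
python3 - <<'E'
from h import *
d=np.load('w8.npz');p=(d['R'],d['t'])
f=lambda L,z:px2w('wrist',np.array(L)/5+[230,130],z,p)[:,:2].round(4)
w=f([(57,156),(480,156),(72,526),(466,526)],.062);print(w.tolist(),w.mean(0))
print('jar',f([(270,367),(137,367),(403,367),(270,503)],.07))
E
```

```text
[[0.598, -0.0463], [0.5982, 0.0234], [0.6627, -0.046], [0.6629, 0.0232]] [ 0.63045  -0.011425]
jar [[ 0.6319 -0.0113]
 [ 0.6319 -0.0333]
 [ 0.632   0.0108]
 [ 0.6557 -0.0113]]
```

```bash
python3 - <<'E'
from h import *
d=np.load('w8.npz');p=(d['R'],d['t'])
im=cv2.imread('pics/w8_full.png').astype(int)[100:250,200:400]
m=((im[:,:,2]>130)&(im[:,:,1]<75)).astype(np.uint8)
n,l,s,c=cv2.connectedComponentsWithStats(m);k=1+s[1:,4].argmax()
cn=max(cv2.findContours((l==k).astype(np.uint8),0,1)[0],key=len)
print(s[k],c[k]); h=cv2.convexHull(cn);e=cv2.fitEllipse(h);print(e)
print(px2w('wrist',[np.array(e[0])+[200,100],c[k]+[200,100]],.07,p))
E
```

```text
[  58   82   53   48 2009] [ 83.41762071 105.09756098]
((83.47574615478516, 104.08354949951172), (50.05681228637695, 53.27341079711914), 88.0815200805664)
[[ 0.63249615 -0.01170268  0.07      ]
 [ 0.63336519 -0.0117523   0.07      ]]
```

>>> send_rows:
  series:
    - {"translation": [0,0.015,-0.004],"turn": 0,"claw": 1}
    - {"translation": [0,0.03,-0.008],"turn": 0,"claw": 1}
    - {"translation": [0,0.035,-0.009],"turn": 0,"claw": 1}
    - {"translation": [0,0.035,-0.009],"turn": 0,"claw": 1}
    - {"translation": [0,0.03,-0.007],"turn": 0,"claw": 1}
    - {"translation": [0,0.02,-0.005],"turn": 0,"claw": 1}
    - {"translation": [0,0.008,-0.001],"turn": 0.1,"claw": 1}
    - {"translation": [0,0,0],"turn": 0.125,"claw": 1}
    - {"translation": [0,0,0],"turn": 0.125,"claw": 1}
    - {"translation": [0,0,0],"turn": 0.125,"claw": 1}
    - {"translation": [0,0,0],"turn": 0.125,"claw": 1}
    - {"translation": [0,0,0],"turn": 0.125,"claw": 1}

```text
time: 20.32
eef_pos: [0.4401, -0.0518, 0.1658]
eef_rot: [2.026, 1.516, 2.867]
force: [-0.2, -0.2, -0.6]
gripper_width: 0.998
```

>>> send_rows:
  series:
    - {"translation": [0,0,0],"turn": 0.125,"claw": 1}
    - {"translation": [0,0,0],"turn": 0.125,"claw": 1}
    - {"translation": [0,0,0],"turn": 0.125,"claw": 1}
    - {"translation": [0,0,0],"turn": 0.125,"claw": 1}
    - {"translation": [0,0,0],"turn": 0.125,"claw": 1}
    - {"translation": [0,0,0],"turn": 0.125,"claw": 1}
    - {"translation": [0,0,0],"turn": 0.06,"claw": 1}
    - {"translation": [0,0,0],"turn": 0.02,"claw": 1}
    - {"translation": [0,0,0],"turn": 0,"claw": 1}

```text
time: 21.07
eef_pos: [0.4281, -0.0472, 0.1492]
eef_rot: [2.824, 1.484, 2.826]
force: [0.3, -0.0, -0.0]
gripper_width: 1.0
```

```bash
python3 go.py .460 -.055 .17 -90.2;  python3 -c "
from h import *
p=snap('wrist','w9',(200,130,360,250),5);np.savez('w9.npz',R=p[0],t=p[1]);print(p[1])"
```

```text
t 21.0667 pos [ 0.4281 -0.0472  0.1492] ang -89.85 tilt [-0.0819  0.0268] w 1.0 F [ 0.3 -0.  -0. ]
delta tool [-0.0236 -0.0072  0.03  ] turn 0.0061
[ 0.42814517 -0.04721305  0.14915876]
```

View pics/w9_full.png

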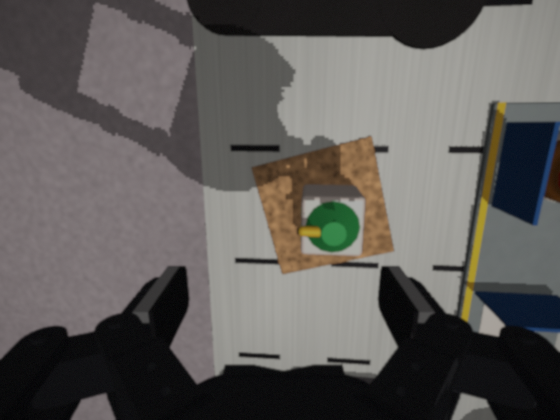

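View pics/w9.png

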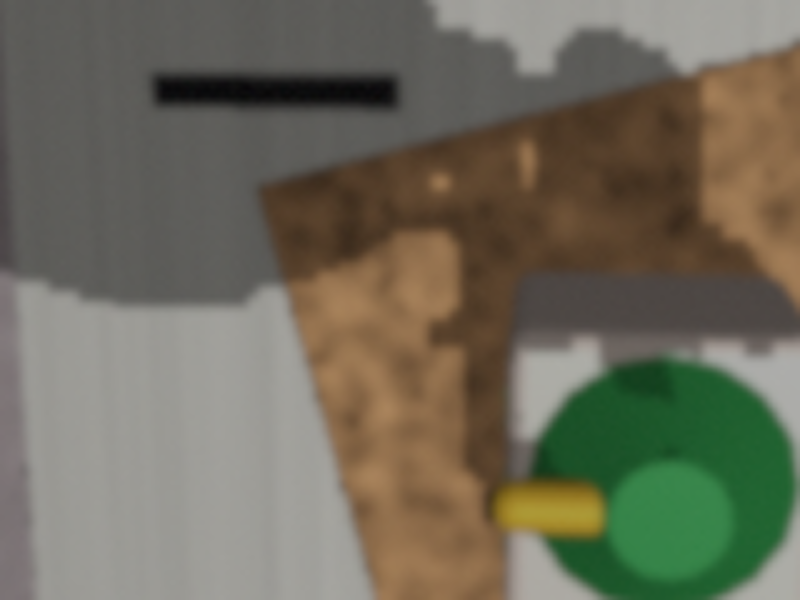

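>>> send_rows:
  series:
    - {"translation": [-0.008,-0.003,0.01],"turn": 0,"claw": 1}
    - {"translation": [-0.008,-0.003,0.01],"turn": 0,"claw": 1}
    - {"translation": [-0.004,-0.001,0.005],"turn": 0,"claw": 1}
    - {"translation": [0,0,0],"turn": 0,"claw": 1}
    - {"translation": [0,0,0],"turn": 0,"claw": 1}

```text
time: 21.53
eef_pos: [0.4518, -0.0533, 0.1623]
eef_rot: [2.812, 1.474, 2.818]
force: [-0.1, 0.1, -0.0]
gripper_width: 0.997
```

```bash
python3 go.py .460 -.055 .17 -90.2; python3 -c "
from h import *
print(arm.get_obs()['joint_pos'],arm.get_obs()['joint_velocities'])"
```

```text
t 21.5333 pos [ 0.4518 -0.0533  0.1623] ang -89.55 tilt [-0.0917  0.0307] w 0.997 F [-0.1  0.1 -0. ]
delta tool [-0.0084 -0.0015  0.0075] turn 0.0113
[-0.38028163 -0.01295976  1.92222308 -0.00569042  1.32907197 -0.38505425] [-0.00049522  0.01114387 -0.00386963 -0.00026174 -0.00138708 -0.0049821 ]
```

>>> send_rows:
  series:
    - {"translation": [0,0,0],"turn": 0,"claw": 1}
    - {"translation": [0,0,0],"turn": 0,"claw": 1}
    - {"translation": [0,0,0],"turn": 0,"claw": 1}
    - {"translation": [0,0,0],"turn": 0,"claw": 1}

```text
time: 21.87
eef_pos: [0.4497, -0.0525, 0.1607]
eef_rot: [2.81, 1.47, 2.818]
force: [0.2, -0.4, 0.4]
gripper_width: 1.002
```

```bash
python3 go.py .460 -.055 .17 -90.2; python3 -c "
from h import *
print(arm.get_obs()['joint_pos'],arm.get_obs()['joint_velocities'])"
```

```text
t 21.8667 pos [ 0.4497 -0.0525  0.1607] ang -89.5 tilt [-0.095   0.0319] w 1.002 F [ 0.2 -0.4  0.4]
delta tool [-0.0103 -0.0023  0.0093] turn 0.0123
[-0.38021916 -0.01382323  1.92678226 -0.00580917  1.32880516 -0.38580159] [ 0.0011853  -0.00601847  0.01140543 -0.00049058 -0.00112572 -0.00151379]
```

>>> send_rows:
  series:
    - {"translation": [0,0,0.03],"turn": 0,"claw": 1}
    - {"translation": [0,0,0.03],"turn": 0,"claw": 1}
    - {"translation": [0,0,0.03],"turn": 0,"claw": 1}
    - {"translation": [0,0,0.03],"turn": 0,"claw": 1}

```text
time: 22.2
eef_pos: [0.5668, -0.0501, 0.1471]
eef_rot: [2.818, 1.465, 2.824]
force: [-0.1, -0.7, 0.9]
gripper_width: 0.997
```

```bash
cat > j.py <<'E'
from h import *
o=arm.get_obs();print(o['time'],np.round(o['joint_pos'],4),np.round(o['joint_velocities'],3),np.round(o['eef_pos'],4),'tilt',pose(o)[0][:2,0].round(4),'tq',np.round(o['joint_torque'],1))
E
python3 j.py
```

```text
22.2 [-0.3014  0.2998  1.6059  0.0018  1.3419 -0.3077] [ 0.201  0.936 -1.061  0.019  0.12   0.196] [ 0.5668 -0.0501  0.1471] tilt [-0.1006  0.0331] tq [ -0.2 -46.8 -26.7   0.    0.3  -0.2]
```

>>> send_rows:
  series:
    - {"translation": [0,0,0],"turn": 0,"claw": 1}
    - {"translation": [0,0,0],"turn": 0,"claw": 1}
    - {"translation": [0,0,0],"turn": 0,"claw": 1}

```text
time: 22.45
eef_pos: [0.5697, -0.0498, 0.1443]
eef_rot: [2.815, 1.463, 2.822]
force: [-0.1, 0.4, -0.5]
gripper_width: 0.999
```

```bash
python3 j.py
```

```text
22.45 [-0.2997  0.3113  1.5978  0.0022  1.3406 -0.3074] [-0.001  0.002  0.004 -0.004  0.01  -0.001] [ 0.5697 -0.0498  0.1443] tilt [-0.1025  0.0339] tq [  0.1 -42.7 -31.3   0.    0.4   0. ]
```

>>> send_rows:
  series:
    - {"translation": [-0.01,0,0],"turn": -0.12,"claw": 1}
    - {"translation": [-0.01,0,0],"turn": -0.12,"claw": 1}
    - {"translation": [-0.01,0,0],"turn": -0.12,"claw": 1}
    - {"translation": [0,0,0],"turn": -0.12,"claw": 1}

```text
time: 22.78
eef_pos: [0.5681, -0.0504, 0.1751]
eef_rot: [2.322, 1.459, 2.826]
force: [0.3, -0.4, 0.1]
gripper_width: 0.998
```

```bash
python3 j.py
```

```text
22.7833 [-0.3012  0.2793  1.5733  0.0017  1.4013 -0.8054] [-0.004 -0.025  0.055 -0.003 -0.009 -1.491] [ 0.5681 -0.0504  0.1751] tilt [-0.1065  0.0348] tq [  0.1 -41.2 -30.3   0.    0.7   1.6]
```

>>> send_rows:
  series:
    - {"translation": [0,0,0],"turn": 0.12,"claw": 1}
    - {"translation": [0,0,0],"turn": 0.12,"claw": 1}
    - {"translation": [0,0,0],"turn": 0.12,"claw": 1}
    - {"translation": [0,0,0],"turn": 0.12,"claw": 1}

```text
time: 23.12
eef_pos: [0.5643, -0.0506, 0.1783]
eef_rot: [2.811, 1.461, 2.828]
force: [0.9, 0.3, 0.1]
gripper_width: 1.0
```

```bash
python3 j.py
```

```text
23.1167 [-3.0320e-01  2.6520e-01  1.5835e+00  1.1000e-03  1.4026e+00 -3.2100e-01] [-0.007 -0.04   0.035 -0.003  0.004  1.482] [ 0.5643 -0.0506  0.1783] tilt [-0.1043  0.0338] tq [  0.  -42.2 -31.8   0.    0.4  -1.6]
```

>>> send_rows:
  series:
    - {"translation": [-0.03,0,-0.01],"turn": 0,"claw": 1}
    - {"translation": [-0.03,0,-0.01],"turn": 0,"claw": 1}
    - {"translation": [-0.03,0,-0.01],"turn": 0,"claw": 1}
    - {"translation": [-0.03,0,-0.01],"turn": 0,"claw": 1}
    - {"translation": [-0.03,0,-0.01],"turn": 0,"claw": 1}
    - {"translation": [-0.03,0,-0.01],"turn": 0,"claw": 1}

```text
time: 23.62
eef_pos: [0.5114, -0.0558, 0.3633]
eef_rot: [2.821, 1.442, 2.83]
force: [0.1, 0.0, 0.3]
gripper_width: 1.002
```

```bash
python3 j.py
```

```text
23.6167 [-0.3415  0.0489  1.463  -0.004   1.7589 -0.352 ] [-0.085 -0.308 -0.429 -0.013  0.738 -0.082] [ 0.5114 -0.0558  0.3633] tilt [-0.1227  0.0394] tq [  0.8 -34.9 -32.3   0.   -0.1   0.1]
```

>>> send_rows:
  series:
    - {"translation": [0.03,0,0],"turn": 0,"claw": 1}
    - {"translation": [0.03,0,0],"turn": 0,"claw": 1}
    - {"translation": [0.03,0,0],"turn": 0,"claw": 1}
    - {"translation": [0.03,0,0],"turn": 0,"claw": 1}
    - {"translation": [0.03,0,0],"turn": 0,"claw": 1}

```text
time: 24.03
eef_pos: [0.4981, -0.0539, 0.2322]
eef_rot: [2.846, 1.484, 2.853]
force: [0.6, -1.5, -0.5]
gripper_width: 1.001
```

```bash
python3 j.py
```

```text
24.0333 [-0.3464  0.0338  1.7313 -0.005   1.4628 -0.3532] [-0.009  0.118  0.607 -0.003 -0.743 -0.003] [ 0.4981 -0.0539  0.2322] tilt [-0.0828  0.0246] tq [  0.3 -35.7 -34.2  -0.    1.3   0. ]
```

>>> send_rows:
  series:
    - {"translation": [0,0,0],"turn": 0,"claw": 1}
    - {"translation": [0,0,0],"turn": 0,"claw": 1}

```text
time: 24.2
eef_pos: [0.4921, -0.0523, 0.2267]
eef_rot: [2.84, 1.473, 2.847]
force: [0.4, 0.3, 1.1]
gripper_width: 1.0
```

```bash
python3 j.py
```

```text
24.2 [-0.3473  0.0314  1.7455 -0.0052  1.4629 -0.3535] [-0.005 -0.008  0.081 -0.    -0.007 -0.001] [ 0.4921 -0.0523  0.2267] tilt [-0.0939  0.0285] tq [  0.1 -31.2 -29.8  -0.    0.4   0. ]
```

>>> send_rows:
  series:
    - {"translation": [-0.02,0,0],"turn": 0,"claw": 1}
    - {"translation": [-0.02,0,0],"turn": 0,"claw": 1}
    - {"translation": [-0.02,0,0],"turn": 0,"claw": 1}
    - {"translation": [-0.02,0,0],"turn": 0,"claw": 1}
    - {"translation": [-0.02,0,0],"turn": 0,"claw": 1}
    - {"translation": [-0.02,0,0],"turn": 0,"claw": 1}

```text
time: 24.7
eef_pos: [0.5005, -0.0555, 0.3579]
eef_rot: [2.844, 1.474, 2.85]
force: [0.4, -0.3, 0.9]
gripper_width: 1.0
```

```bash
python3 j.py
```

```text
24.7 [-0.3474 -0.005   1.526  -0.0055  1.717  -0.3541] [-0.001 -0.013 -0.535  0.     0.505 -0.   ] [ 0.5005 -0.0555  0.3579] tilt [-0.0924  0.0277] tq [  0.1 -34.1 -32.4  -0.   -0.    0. ]
```

>>> send_rows:
  series:
    - {"translation": [0.04,0,0],"turn": 0,"claw": 1}
    - {"translation": [0.04,0,0],"turn": 0,"claw": 1}
    - {"translation": [0.04,0,0],"turn": 0,"claw": 1}
    - {"translation": [0.015,0,0],"turn": 0,"claw": 1}
    - {"translation": [0,0,0],"turn": 0,"claw": 1}

```text
time: 25.12
eef_pos: [0.4989, -0.0562, 0.2442]
eef_rot: [2.893, 1.517, 2.898]
force: [-1.3, -0.7, -0.8]
gripper_width: 0.999
```

```bash
python3 j.py
```

```text
25.1167 [-0.3498  0.0019  1.7384 -0.0058  1.4549 -0.3545] [-0.001 -0.025 -0.007 -0.001  0.029  0.   ] [ 0.4989 -0.0562  0.2442] tilt [-0.0523  0.013 ] tq [ -0.  -32.8 -32.8  -0.   -0.2   0. ]
```

>>> send_rows:
  series:
    - {"translation": [-0.02,0,0],"turn": 0,"claw": 1}
    - {"translation": [-0.02,0,0],"turn": 0,"claw": 1}
    - {"translation": [-0.02,0,0],"turn": 0,"claw": 1}
    - {"translation": [-0.02,0,0],"turn": 0,"claw": 1}
    - {"translation": [-0.02,0,0],"turn": 0,"claw": 1}
    - {"translation": [-0.02,0,0],"turn": 0,"claw": 1}

```text
time: 25.62
eef_pos: [0.5039, -0.0579, 0.38]
eef_rot: [2.911, 1.523, 2.916]
force: [0.9, -0.3, -0.1]
gripper_width: 1.002
```

```bash
python3 j.py
```

```text
25.6167 [-0.3493 -0.0353  1.5114 -0.0059  1.7126 -0.3549] [ 0.001 -0.016 -0.553 -0.001  0.515  0.   ] [ 0.5039 -0.0579  0.38  ] tilt [-0.0463  0.0106] tq [  0.1 -33.1 -32.6  -0.   -0.3   0. ]
```

>>> send_rows:
  series:
    - {"translation": [0.04,0,0],"turn": 0,"claw": 1}
    - {"translation": [0.04,0,0],"turn": 0,"claw": 1}
    - {"translation": [0.04,0,0],"turn": 0,"claw": 1}
    - {"translation": [0.015,0,0],"turn": 0,"claw": 1}
    - {"translation": [0,0,0],"turn": 0,"claw": 1}
    - {"translation": [0,0,0],"turn": 0,"claw": 1}

```text
time: 26.12
eef_pos: [0.51, -0.0613, 0.2726]
eef_rot: [-1.604, 1.564, -1.599]
force: [0.7, -0.9, 0.5]
gripper_width: 1.003
```

```bash
python3 j.py; python3 go.py .460 -.055 .17 -90.2
```

```text
26.1167 [-0.3516 -0.0289  1.7119 -0.0061  1.4566 -0.3553] [-0.002 -0.015 -0.022 -0.     0.013 -0.   ] [ 0.51   -0.0613  0.2726] tilt [-0.0002 -0.0064] tq [ -0.  -31.3 -32.4  -0.   -0.1   0. ]
t 26.1167 pos [ 0.51   -0.0613  0.2726] ang -89.75 tilt [-0.0002 -0.0064] w 1.003 F [ 0.7 -0.9  0.5]
delta tool [ 0.1026  0.0072 -0.05  ] turn 0.0079
```

>>> send_rows:
  series:
    - {"translation": [0.012,0.001,-0.006],"turn": 0.004,"claw": 1}
    - {"translation": [0.012,0.001,-0.006],"turn": 0.004,"claw": 1}
    - {"translation": [0.012,0.001,-0.006],"turn": 0,"claw": 1}
    - {"translation": [0.012,0.001,-0.006],"turn": 0,"claw": 1}
    - {"translation": [0.012,0.001,-0.006],"turn": 0,"claw": 1}
    - {"translation": [0.012,0.001,-0.006],"turn": 0,"claw": 1}
    - {"translation": [0.012,0.001,-0.006],"turn": 0,"claw": 1}
    - {"translation": [0.012,0,-0.006],"turn": 0,"claw": 1}
    - {"translation": [0,0,0],"turn": 0,"claw": 1}

```text
time: 26.87
eef_pos: [0.4718, -0.0594, 0.1955]
eef_rot: [-0.516, 1.531, -0.521]
force: [-0.1, 0.8, -0.1]
gripper_width: 1.0
```

```bash
python3 go.py .460 -.055 .16 -90.2;  python3 -c "
from h import *
p=snap('wrist','w10',(210,110,370,230),5);np.savez('w10.npz',R=p[0],t=p[1]);print(p[1])"
```

```text
t 26.8667 pos [ 0.4718 -0.0594  0.1955] ang -90.26 tilt [ 0.0343 -0.0197] w 1.0 F [-0.1  0.8 -0.1]
delta tool [ 0.035  0.005 -0.013] turn -0.001
[ 0.4717966  -0.05936334  0.1955115 ]
```

View pics/w10.png

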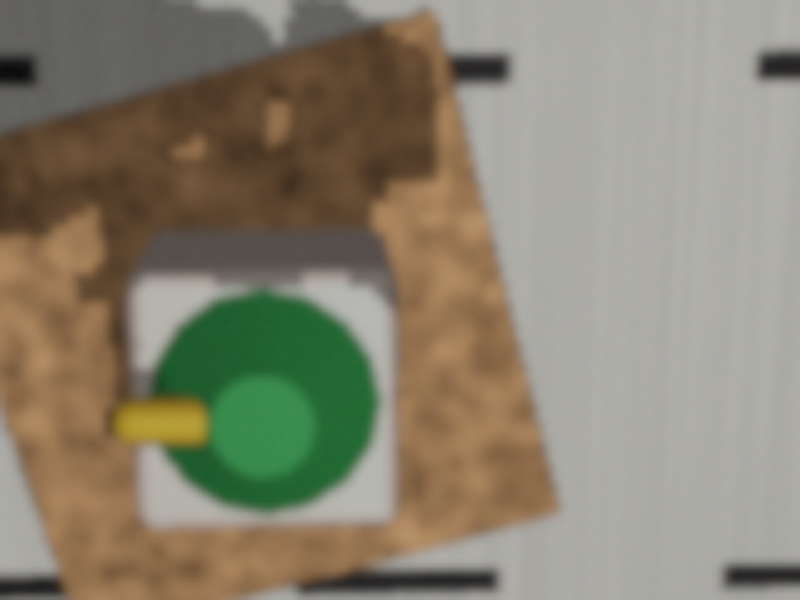

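>>> send_rows:
  series:
    - {"translation": [-0.04,0,-0.003],"turn": 0,"claw": 1}
    - {"translation": [-0.04,0,-0.003],"turn": 0,"claw": 1}
    - {"translation": [-0.04,0,-0.003],"turn": 0,"claw": 1}
    - {"translation": [0,0,0],"turn": 0,"claw": 1}
    - {"translation": [0,0,0],"turn": 0,"claw": 1}

```text
time: 27.33
eef_pos: [0.4613, -0.0578, 0.3303]
eef_rot: [-0.472, 1.518, -0.477]
force: [-0.6, 0.3, -1.3]
gripper_width: 0.999
```

```bash
python3 j.py; python3 go.py .460 -.055 .17 -90.2
```

```text
27.3333 [-0.3821 -0.2257  1.7791 -0.005   1.5357 -0.3767] [ 0.001 -0.058 -0.131 -0.001  0.038  0.001] [ 0.4613 -0.0578  0.3303] tilt [ 0.0469 -0.0242] tq [  0.1 -27.7 -36.9  -0.   -0.2  -0. ]
t 27.3333 pos [ 0.4613 -0.0578  0.3303] ang -90.28 tilt [ 0.0469 -0.0242] w 0.999 F [-0.6  0.3 -1.3]
delta tool [ 0.16    0.0067 -0.0088] turn -0.0014
```

>>> send_rows:
  series:
    - {"translation": [0,0,-0.035],"turn": 0,"claw": 1}
    - {"translation": [0,0,-0.035],"turn": 0,"claw": 1}
    - {"translation": [0,0,-0.02],"turn": 0,"claw": 1}
    - {"translation": [0,0,0],"turn": 0,"claw": 1}
    - {"translation": [0,0,0],"turn": 0,"claw": 1}

```text
time: 27.75
eef_pos: [0.3721, -0.0587, 0.3309]
eef_rot: [-0.469, 1.508, -0.474]
force: [0.2, 0.2, 0.5]
gripper_width: 1.004
```

```bash
python3 j.py
```

```text
27.75 [-4.8070e-01 -4.9530e-01  1.9775e+00  4.0000e-04  1.5967e+00 -4.7590e-01] [-0.01  -0.041  0.011 -0.003  0.018 -0.006] [ 0.3721 -0.0587  0.3309] tilt [ 0.0557 -0.0286] tq [ -0.  -15.9 -34.4  -0.   -0.1  -0. ]
```

>>> send_rows:
  series:
    - {"translation": [0,0,0.015],"turn": 0,"claw": 1}
    - {"translation": [0,0,0.015],"turn": 0,"claw": 1}
    - {"translation": [0,0,0.015],"turn": 0,"claw": 1}
    - {"translation": [0,0,0.015],"turn": 0,"claw": 1}
    - {"translation": [0,0,0.015],"turn": 0,"claw": 1}
    - {"translation": [0,0,0],"turn": 0,"claw": 1}

```text
time: 28.25
eef_pos: [0.4553, -0.0594, 0.3377]
eef_rot: [-0.451, 1.501, -0.456]
force: [-0.7, 1.1, -0.1]
gripper_width: 0.997
```

```bash
python3 j.py; python3 go.py .460 -.055 .17 -90.2
```

```text
28.25 [-0.3909 -0.2571  1.7912 -0.0045  1.5382 -0.3856] [ 0.007  0.004 -0.    -0.01   0.026 -0.007] [ 0.4553 -0.0594  0.3377] tilt [ 0.0623 -0.0306] tq [  0.1 -23.9 -35.1   0.   -0.5   0.1]
t 28.25 pos [ 0.4553 -0.0594  0.3377] ang -90.25 tilt [ 0.0623 -0.0306] w 0.997 F [-0.7  1.1 -0.1]
delta tool [ 0.1675  0.0095 -0.0058] turn -0.0009
```

>>> send_rows:
  series:
    - {"translation": [0.02,0,0],"turn": 0,"claw": 1}
    - {"translation": [0.02,0,0],"turn": 0,"claw": 1}
    - {"translation": [0.02,0,0],"turn": 0,"claw": 1}
    - {"translation": [0.02,0,0],"turn": 0,"claw": 1}
    - {"translation": [0.02,0,0],"turn": 0,"claw": 1}
    - {"translation": [0.02,0,0],"turn": 0,"claw": 1}

```text
time: 28.75
eef_pos: [0.4692, -0.0641, 0.2195]
eef_rot: [-0.442, 1.49, -0.444]
force: [0.4, 0.9, -0.8]
gripper_width: 1.003
```

```bash
python3 j.py
```

```text
28.75 [-0.3889 -0.1665  1.9465 -0.0046  1.2812 -0.3856] [ 0.001  0.26   0.273 -0.002 -0.538 -0.001] [ 0.4692 -0.0641  0.2195] tilt [ 0.0726 -0.0345] tq [  0.1 -28.2 -33.9  -0.    0.3   0. ]
```

>>> send_rows:
  series:
    - {"translation": [-0.04,0,0],"turn": 0,"claw": 1}
    - {"translation": [-0.04,0,0],"turn": 0,"claw": 1}
    - {"translation": [-0.04,0,0],"turn": 0,"claw": 1}

```text
time: 29.0
eef_pos: [0.4495, -0.0554, 0.3178]
eef_rot: [-0.527, 1.539, -0.529]
force: [0.7, -0.4, 0.1]
gripper_width: 0.995
```

```bash
python3 j.py
```

```text
29.0 [-0.3874 -0.2394  1.8139 -0.0045  1.5356 -0.3855] [ 0.007 -0.216 -0.768 -0.     0.998  0.001] [ 0.4495 -0.0554  0.3178] tilt [ 0.0274 -0.016 ] tq [  0.4 -24.8 -31.9  -0.   -1.   -0. ]
```

>>> send_rows:
  series:
    - {"translation": [-0.015,0,0],"turn": 0,"claw": 1}
    - {"translation": [0,0,0],"turn": 0,"claw": 1}

```text
time: 29.17
eef_pos: [0.4515, -0.0559, 0.3415]
eef_rot: [-0.488, 1.527, -0.489]
force: [-0.8, -1.0, 0.5]
gripper_width: 1.004
```

```bash
python3 j.py
```

```text
29.1667 [-0.3866 -0.248   1.7758 -0.0045  1.5703 -0.3855] [ 0.004 -0.007 -0.017  0.001 -0.008  0.   ] [ 0.4515 -0.0559  0.3415] tilt [ 0.0386 -0.0205] tq [  0.  -24.6 -34.6  -0.    0.2   0. ]
```

>>> send_rows:
  series:
    - {"translation": [0.02,0,0],"turn": 0,"claw": 1}
    - {"translation": [0.02,0,0],"turn": 0,"claw": 1}
    - {"translation": [0.02,0,0],"turn": 0,"claw": 1}
    - {"translation": [0.02,0,0],"turn": 0,"claw": 1}
    - {"translation": [0.02,0,0],"turn": 0,"claw": 1}
    - {"translation": [0.02,0,0],"turn": 0,"claw": 1}
    - {"translation": [-0.04,0,0],"turn": 0,"claw": 1}
    - {"translation": [-0.04,0,0],"turn": 0,"claw": 1}
    - {"translation": [-0.04,0,0],"turn": 0,"claw": 1}
    - {"translation": [-0.015,0,0],"turn": 0,"claw": 1}
    - {"translation": [0,0,0],"turn": 0,"claw": 1}

```text
time: 30.08
eef_pos: [0.443, -0.0516, 0.3332]
eef_rot: [-0.914, 1.562, -0.914]
force: [0.6, 0.1, -0.3]
gripper_width: 0.996
```

```bash
python3 j.py
```

```text
30.0833 [-0.385  -0.2424  1.7865 -0.0044  1.5899 -0.3856] [ 0.003  0.002  0.005 -0.001 -0.019  0.   ] [ 0.443  -0.0516  0.3332] tilt [ 0.0053 -0.0069] tq [  0.  -24.9 -34.7  -0.    0.3   0. ]
```

>>> send_rows:
  series:
    - {"translation": [0.015,0,0.002],"turn": 0,"claw": 1}
    - {"translation": [0.015,0,0.002],"turn": 0,"claw": 1}
    - {"translation": [0.015,0,0.002],"turn": 0,"claw": 1}
    - {"translation": [0.015,0,0.002],"turn": 0,"claw": 1}
    - {"translation": [0.015,0,0.002],"turn": 0,"claw": 1}
    - {"translation": [0.015,0,0.002],"turn": 0,"claw": 1}
    - {"translation": [0.015,0,0.002],"turn": 0,"claw": 1}
    - {"translation": [0.015,0,0.002],"turn": 0,"claw": 1}
    - {"translation": [0.015,0,0],"turn": 0,"claw": 1}
    - {"translation": [0,0,0],"turn": 0,"claw": 1}

```text
time: 30.92
eef_pos: [0.4534, -0.0495, 0.1732]
eef_rot: [-3.12, 1.559, -3.118]
force: [-0.2, -0.5, -0.1]
gripper_width: 1.002
```

```bash
python3 j.py; python3 go.py .46 -.055 .17 -90.2
```

```text
30.9167 [-0.3716 -0.0939  1.974  -0.0048  1.2724 -0.3714] [ 0.003  0.004 -0.001  0.001  0.008  0.001] [ 0.4534 -0.0495  0.1732] tilt [-0.0119 -0.0003] tq [ -0.2 -29.2 -33.9  -0.   -0.4   0. ]
t 30.9167 pos [ 0.4534 -0.0495  0.1732] ang -89.93 tilt [-0.0119 -0.0003] w 1.002 F [-0.2 -0.5 -0.1]
delta tool [ 0.0031 -0.0055  0.0067] turn 0.0048
```

>>> send_rows:
  series:
    - {"translation": [0.006,-0.002,0.002],"turn": 0.005,"claw": 1}
    - {"translation": [0.012,-0.002,0.002],"turn": 0,"claw": 1}
    - {"translation": [0.012,-0.001,0.002],"turn": 0,"claw": 1}
    - {"translation": [0.012,0,0],"turn": 0,"claw": 1}
    - {"translation": [0.012,0,0],"turn": 0,"claw": 1}
    - {"translation": [0.012,0,0],"turn": 0,"claw": 1}
    - {"translation": [0.006,0,0],"turn": 0,"claw": 1}
    - {"translation": [0,0,0],"turn": 0,"claw": 1}

```text
time: 31.58
eef_pos: [0.4575, -0.0548, 0.094]
eef_rot: [3.122, 1.557, 3.116]
force: [-0.2, -0.1, 1.3]
gripper_width: 0.998
```

```bash
python3 j.py; python3 go.py .460 -.055 .014 -90.2
```

```text
31.5833 [-0.379   0.032   2.0237 -0.0055  1.0992 -0.3711] [-0.002  0.002 -0.001  0.     0.004  0.001] [ 0.4575 -0.0548  0.094 ] tilt [-0.0141  0.0004] tq [ -0.1 -30.1 -29.1  -0.   -0.1  -0. ]
t 31.5833 pos [ 0.4575 -0.0548  0.094 ] ang -90.31 tilt [-0.0141  0.0004] w 0.998 F [-0.2 -0.1  1.3]
delta tool [ 0.08   -0.0002  0.0036] turn -0.0019
```

>>> send_rows:
  series:
    - {"translation": [0.006,0,0.001],"turn": 0,"claw": 1}
    - {"translation": [0.011,0,0.001],"turn": 0,"claw": 1}
    - {"translation": [0.011,0,0.001],"turn": 0,"claw": 1}
    - {"translation": [0.011,0,0.001],"turn": 0,"claw": 1}
    - {"translation": [0.011,0,0],"turn": 0,"claw": 1}
    - {"translation": [0.011,0,0],"turn": 0,"claw": 1}
    - {"translation": [0.008,0,0],"turn": 0,"claw": 1}
    - {"translation": [0.004,0,0],"turn": 0,"claw": 1}
    - {"translation": [0,0,0],"turn": 0,"claw": 1}

```text
time: 32.33
eef_pos: [0.4648, -0.0564, 0.0178]
eef_rot: [-2.679, 1.564, -2.685]
force: [-0.1, -0.1, 0.7]
gripper_width: 0.997
```

```bash
python3 j.py; python3 go.py .460 -.055 .014 -90.2
```

```text
32.3333 [-0.3763  0.1868  2.0385 -0.0061  0.9208 -0.3668] [ 0.001  0.004 -0.006  0.001  0.001 -0.001] [ 0.4648 -0.0564  0.0178] tilt [-0.0059 -0.0029] tq [ -0.1 -32.8 -25.5  -0.   -0.1   0. ]
t 32.3333 pos [ 0.4648 -0.0564  0.0178] ang -90.33 tilt [-0.0059 -0.0029] w 0.997 F [-0.1 -0.1  0.7]
delta tool [ 0.0038  0.0013 -0.0048] turn -0.0023
```

Tilt is fine. Last few mm, centre on the pot and close.

>>> send_rows:
  series:
    - {"translation": [0.002,0.001,-0.002],"turn": 0,"claw": 1}
    - {"translation": [0.001,0,-0.002],"turn": 0,"claw": 0.8}
    - {"translation": [0,0,0],"turn": 0,"claw": 0.65}
    - {"translation": [0,0,0],"turn": 0,"claw": 0.5}
    - {"translation": [0,0,0],"turn": 0,"claw": 0.3}
    - {"translation": [0,0,0],"turn": 0,"claw": 0}
    - {"translation": [0,0,0],"turn": 0,"claw": 0}
    - {"translation": [0,0,0],"turn": 0,"claw": 0}

```text
time: 33.0
eef_pos: [0.4611, -0.0554, 0.0158]
eef_rot: [-2.371, 1.565, -2.377]
force: [-0.5, 0.4, -2.3]
gripper_width: 0.555
```

```bash
python3 j.py; python3 go.py .460 -.055 .014 -90.2
```

```text
33.0 [-0.3774  0.1806  2.051  -0.0062  0.9123 -0.368 ] [-0.002 -0.002  0.002 -0.    -0.     0.001] [ 0.4611 -0.0554  0.0158] tilt [-0.0039 -0.0037] tq [  0.1 -33.1 -25.7   0.    0.1  -0. ]
t 33.0 pos [ 0.4611 -0.0554  0.0158] ang -90.32 tilt [-0.0039 -0.0037] w 0.555 F [-0.5  0.4 -2.3]
delta tool [ 0.0018  0.0004 -0.0011] turn -0.0021
```

>>> send_rows:
  series:
    - {"translation": [-0.004,0,0],"turn": 0,"claw": 0}
    - {"translation": [-0.008,0,0],"turn": 0,"claw": 0}
    - {"translation": [-0.012,0,0],"turn": 0,"claw": 0}
    - {"translation": [-0.014,0,0],"turn": 0,"claw": 0}
    - {"translation": [-0.014,0,0],"turn": 0,"claw": 0}
    - {"translation": [-0.014,0,0],"turn": 0,"claw": 0}
    - {"translation": [-0.014,0,0],"turn": 0,"claw": 0}
    - {"translation": [-0.012,0,0],"turn": 0,"claw": 0}
    - {"translation": [-0.008,0,0],"turn": 0,"claw": 0}
    - {"translation": [-0.004,0,0],"turn": 0,"claw": 0}
    - {"translation": [0,0,0],"turn": 0,"claw": 0}

```text
time: 33.92
eef_pos: [0.4599, -0.0542, 0.1279]
eef_rot: [-2.704, 1.564, -2.709]
force: [0.2, -0.4, -3.6]
gripper_width: 0.552
```

```bash
python3 j.py; python3 go.py .6305 -.1618 .13 -90.2
```

```text
33.9167 [-0.376  -0.0212  2.0012 -0.0051  1.1661 -0.3685] [ 0.    -0.007  0.005  0.    -0.002  0.001] [ 0.4599 -0.0542  0.1279] tilt [-0.0059 -0.0027] tq [  0.1 -30.9 -31.4  -0.    0.2  -0. ]
t 33.9167 pos [ 0.4599 -0.0542  0.1279] ang -90.31 tilt [-0.0059 -0.0027] w 0.552 F [ 0.2 -0.4 -3.6]
delta tool [-0.0028 -0.1067  0.1712] turn -0.002
```

Now outward at moderate speed.

>>> send_rows:
  series:
    - {"translation": [0,-0.004,0.007],"turn": 0,"claw": 0}
    - {"translation": [0,-0.008,0.013],"turn": 0,"claw": 0}
    - {"translation": [0,-0.01,0.016],"turn": 0,"claw": 0}
    - {"translation": [0,-0.01,0.016],"turn": 0,"claw": 0}
    - {"translation": [0,-0.01,0.016],"turn": 0,"claw": 0}
    - {"translation": [0,-0.01,0.016],"turn": 0,"claw": 0}
    - {"translation": [0,-0.01,0.016],"turn": 0,"claw": 0}
    - {"translation": [0,-0.01,0.016],"turn": 0,"claw": 0}
    - {"translation": [0,-0.01,0.016],"turn": 0,"claw": 0}
    - {"translation": [0,-0.008,0.013],"turn": 0,"claw": 0}
    - {"translation": [0,-0.004,0.006],"turn": 0,"claw": 0}
    - {"translation": [0,0,0],"turn": 0,"claw": 0}

```text
time: 34.92
eef_pos: [0.6143, -0.1539, 0.1108]
eef_rot: [2.95, 1.547, 2.944]
force: [0.5, -0.1, -3.0]
gripper_width: 0.556
```

```bash
python3 j.py; python3 go.py .6305 -.1618 .13 -90.2
```

```text
34.9167 [-0.4332  0.4343  1.5057 -0.0059  1.2247 -0.4251] [-0.004  0.03   0.001  0.002  0.004  0.002] [ 0.6143 -0.1539  0.1108] tilt [-0.0233  0.0047] tq [ -0.1 -49.2 -32.6  -0.    0.   -0. ]
t 34.9167 pos [ 0.6143 -0.1539  0.1108] ang -90.34 tilt [-0.0233  0.0047] w 0.556 F [ 0.5 -0.1 -3. ]
delta tool [-0.0197 -0.0078  0.0158] turn -0.0025
```

>>> send_rows:
  series:
    - {"translation": [-0.002,-0.003,0.006],"turn": -0.002,"claw": 0}
    - {"translation": [-0.002,-0.003,0.006],"turn": 0,"claw": 0}
    - {"translation": [-0.001,-0.002,0.004],"turn": 0,"claw": 0}
    - {"translation": [0,0,0],"turn": 0,"claw": 0}
    - {"translation": [0,0,0],"turn": 0,"claw": 0}

```text
time: 35.33
eef_pos: [0.6295, -0.1611, 0.1133]
eef_rot: [2.896, 1.542, 2.893]
force: [-0.0, 0.5, -1.8]
gripper_width: 0.558
```

```bash
python3 j.py; python3 go.py .6305 -.1618 .11 -90.2;  python3 -c "
from h import *
p=snap('wrist','w11');np.savez('w11.npz',R=p[0],t=p[1])"
```

```text
35.3333 [-0.4335  0.4749  1.4452 -0.0057  1.2502 -0.4284] [ 0.003  0.001 -0.01   0.003  0.003  0.002] [ 0.6295 -0.1611  0.1133] tilt [-0.0283  0.0072] tq [ -0.2 -51.7 -32.8  -0.    0.1  -0. ]
t 35.3333 pos [ 0.6295 -0.1611  0.1133] ang -90.18 tilt [-0.0283  0.0072] w 0.558 F [-0.   0.5 -1.8]
delta tool [ 0.0032 -0.0007  0.0011] turn 0.0003
```

View pics/w11.png

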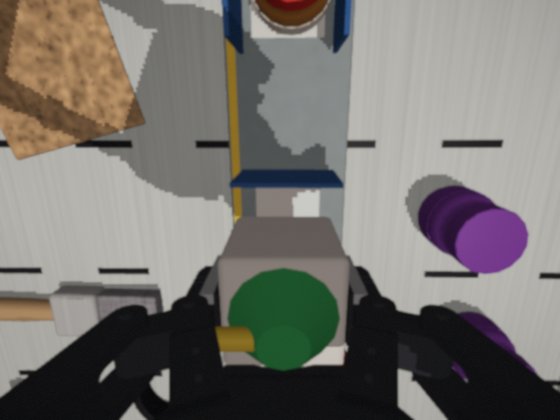

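>>> send_rows:
  series:
    - {"translation": [-0.015,0,0],"turn": 0,"claw": 0}
    - {"translation": [-0.02,0,0],"turn": 0,"claw": 0}
    - {"translation": [-0.02,0,0],"turn": 0,"claw": 0}
    - {"translation": [-0.02,0,0],"turn": 0,"claw": 0}
    - {"translation": [-0.015,0,0],"turn": 0,"claw": 0}
    - {"translation": [0.03,0,0],"turn": 0,"claw": 0}
    - {"translation": [0.035,0,0],"turn": 0,"claw": 0}
    - {"translation": [0.012,0,0],"turn": 0,"claw": 0}
    - {"translation": [0,0,0],"turn": 0,"claw": 0}
    - {"translation": [0,0,0],"turn": 0,"claw": 0}

```text
time: 36.22
eef_pos: [0.6288, -0.159, 0.1322]
eef_rot: [2.912, 1.545, 2.911]
force: [0.6, -0.5, -3.0]
gripper_width: 0.556
```

```bash
python3 j.py; python3 go.py .6305 -.1618 .11 -90.2
```

```text
36.2167 [-0.431   0.4493  1.4401 -0.0054  1.2779 -0.4284] [ 0.005  0.003  0.011 -0.     0.004  0.001] [ 0.6288 -0.159   0.1322] tilt [-0.0255  0.006 ] tq [ -0.  -50.1 -32.1  -0.    0.1   0. ]
t 36.2167 pos [ 0.6288 -0.159   0.1322] ang -90.05 tilt [-0.0255  0.006 ] w 0.556 F [ 0.6 -0.5 -3. ]
delta tool [ 0.0222 -0.003   0.0023] turn 0.0025
```

>>> send_rows:
  series:
    - {"translation": [0.005,-0.001,0.001],"turn": 0.002,"claw": 0}
    - {"translation": [0.01,-0.001,0.001],"turn": 0,"claw": 0}
    - {"translation": [0.012,-0.001,0.001],"turn": 0,"claw": 0}
    - {"translation": [0.012,0,0],"turn": 0,"claw": 0}
    - {"translation": [0.01,0,0],"turn": 0,"claw": 0}
    - {"translation": [0.005,0,0],"turn": 0,"claw": 0}
    - {"translation": [0,0,0],"turn": 0,"claw": 0}

```text
time: 36.8
eef_pos: [0.6327, -0.1629, 0.0768]
eef_rot: [2.968, 1.55, 2.964]
force: [0.4, -0.5, -4.1]
gripper_width: 0.555
```

```bash
python3 go.py .6302 -.1618 .021 -90.2
```

```text
t 36.8 pos [ 0.6327 -0.1629  0.0768] ang -90.18 tilt [-0.0207  0.0037] w 0.555 F [ 0.4 -0.5 -4.1]
delta tool [ 0.0558  0.0009 -0.0014] turn 0.0003
```

>>> send_rows:
  series:
    - {"translation": [0.006,0.001,-0.001],"turn": 0,"claw": 0}
    - {"translation": [0.01,0,0],"turn": 0,"claw": 0}
    - {"translation": [0.01,0,0],"turn": 0,"claw": 0}
    - {"translation": [0.009,0,0],"turn": 0,"claw": 0}
    - {"translation": [0.006,0,0],"turn": 0,"claw": 0}
    - {"translation": [0.004,0,0],"turn": 0,"claw": 0}
    - {"translation": [0,0,0],"turn": 0,"claw": 0}

```text
time: 37.38
eef_pos: [0.6303, -0.1614, 0.0265]
eef_rot: [2.957, 1.549, 2.954]
force: [-0.0, 0.1, -2.5]
gripper_width: 0.557
```

```bash
python3 go.py .6302 -.1618 .021 -90.2
```

```text
t 37.3833 pos [ 0.6303 -0.1614  0.0265] ang -90.18 tilt [-0.0214  0.0041] w 0.557 F [-0.   0.1 -2.5]
delta tool [ 0.0055 -0.0004 -0.    ] turn 0.0004
```

Well centred. Lower gently to contact.

>>> send_rows:
  series:
    - {"translation": [0.002,0,0],"turn": 0,"claw": 0}
    - {"translation": [0.0015,0,0],"turn": 0,"claw": 0}
    - {"translation": [0.001,0,0],"turn": 0,"claw": 0}
    - {"translation": [0.001,0,0],"turn": 0,"claw": 0}

```text
time: 37.72
eef_pos: [0.631, -0.1617, 0.0214]
eef_rot: [2.979, 1.551, 2.975]
force: [-0.5, -0.2, -3.3]
gripper_width: 0.555
```

```bash
python3 go.py .6302 -.1618 .021 -90.2
```

```text
t 37.7167 pos [ 0.631  -0.1617  0.0214] ang -90.18 tilt [-0.0198  0.0033] w 0.555 F [-0.5 -0.2 -3.3]
delta tool [ 0.0004 -0.0001 -0.0008] turn 0.0004
```

>>> send_rows:
  series:
    - {"translation": [0.001,0,-0.001],"turn": 0,"claw": 0}
    - {"translation": [0.001,0,0],"turn": 0,"claw": 0}
    - {"translation": [0.001,0,0],"turn": 0,"claw": 0}

```text
time: 37.97
eef_pos: [0.6313, -0.1619, 0.0212]
eef_rot: [2.998, 1.553, 2.995]
force: [-3.7, 1.7, 5.4]
gripper_width: 0.555
```

>>> send_rows:
  series:
    - {"translation": [0.001,0,-0.001],"turn": 0,"claw": 0}
    - {"translation": [0,0,-0.001],"turn": 0,"claw": 0.58}
    - {"translation": [0,0,0],"turn": 0,"claw": 0.65}
    - {"translation": [0,0,0],"turn": 0,"claw": 0.75}
    - {"translation": [0,0,0],"turn": 0,"claw": 0.9}
    - {"translation": [0,0,0],"turn": 0,"claw": 1}
    - {"translation": [0,0,0],"turn": 0,"claw": 1}

```text
time: 38.55
eef_pos: [0.6312, -0.1633, 0.0219]
eef_rot: [-3.116, 1.559, -3.119]
force: [0.3, 0.1, 0.1]
gripper_width: 0.998
```

```bash
python3 go.py .6302 -.1618 .021 -90.2
```

```text
t 38.55 pos [ 0.6312 -0.1633  0.0219] ang -90.18 tilt [-0.0117 -0.0003] w 0.998 F [0.3 0.1 0.1]
delta tool [ 0.0009  0.0015 -0.001 ] turn 0.0004
```

Raise and look.

>>> send_rows:
  series:
    - {"translation": [-0.006,0,0],"turn": 0,"claw": 1}
    - {"translation": [-0.015,0,0],"turn": 0,"claw": 1}
    - {"translation": [-0.02,0,0],"turn": 0,"claw": 1}
    - {"translation": [-0.02,0,0],"turn": 0,"claw": 1}
    - {"translation": [-0.02,0,0],"turn": 0,"claw": 1}
    - {"translation": [-0.02,0,0],"turn": 0,"claw": 1}
    - {"translation": [-0.02,0,0],"turn": 0,"claw": 1}
    - {"translation": [-0.02,0,0],"turn": 0,"claw": 1}
    - {"translation": [-0.01,0,0],"turn": 0,"claw": 1}
    - {"translation": [0,0,0],"turn": 0,"claw": 1}

```text
time: 39.38
eef_pos: [0.6335, -0.1634, 0.1897]
eef_rot: [-2.833, 1.563, -2.836]
force: [0.1, 0.2, -0.2]
gripper_width: 1.003
```

```bash
python3 go.py .6302 -.1618 .021 -90.2;python3 -c "
from h import *
p=snap('wrist','w12',(225,145,355,260),5);np.savez('w12.npz',R=p[0],t=p[1])
im=cv2.imread('pics/w12_full.png');cv2.imwrite('pics/w12b.png',cv2.resize(im[0:115,225:355],None,fx=5,fy=5,interpolation=cv2.INTER_CUBIC))"
```

```text
t 39.3833 pos [ 0.6335 -0.1634  0.1897] ang -90.17 tilt [-0.0075 -0.0024] w 1.003 F [ 0.1  0.2 -0.2]
delta tool [ 0.1687  0.002  -0.0021] turn 0.0005
```

View pics/w12_full.png

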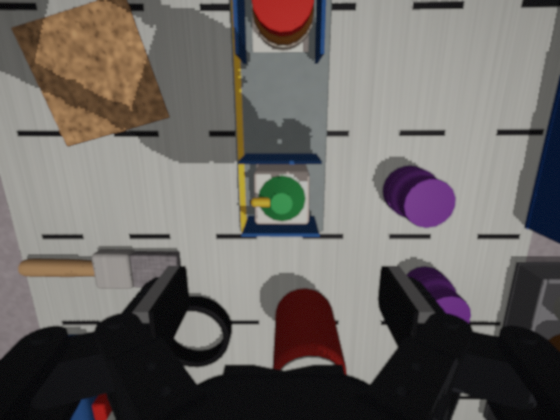

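View pics/w12.png

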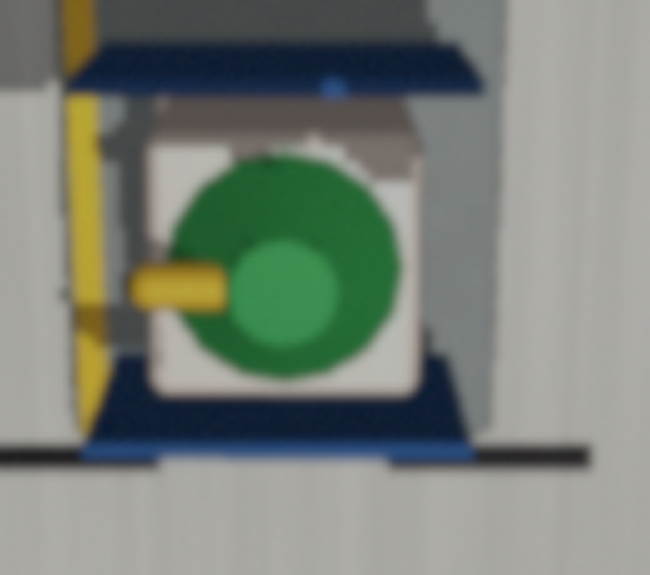

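View pics/w12b.png

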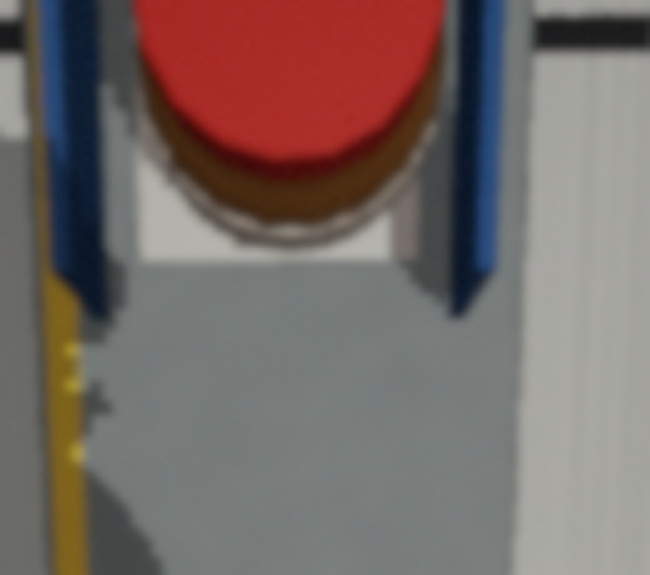

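```bash
python3 - <<'E'
from h import *
d=np.load('w12.npz');p=(d['R'],d['t'])
f=lambda L,z:px2w('wrist',np.array(L)/5+[225,145],z,p)[:,:2].round(4)
w=f([(64,86),(484,86),(80,451),(475,451)],.062);print(w.tolist(),w.mean(0))
P=f([(147,142),(420,140),(421,397),(150,397)],.06);print('pot',P.tolist(),P.mean(0))
E
python3 -c "
from h import *
snap('scene','s12',(210,190,330,300),5);snap('top','t12',(150,100,410,290),3)"
```

```text
[[0.5952, -0.1294], [0.6654, -0.1295], [0.5952, -0.1948], [0.6659, -0.1948]] [ 0.630425 -0.162125]
pot [[0.6086, -0.1393], [0.6551, -0.139], [0.6562, -0.1853], [0.6078, -0.1853]] [ 0.631925 -0.162225]
```

View pics/s12.png

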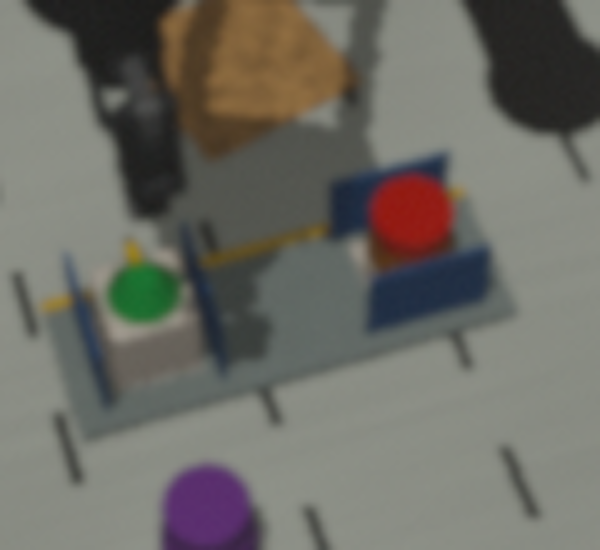

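View pics/t12.png

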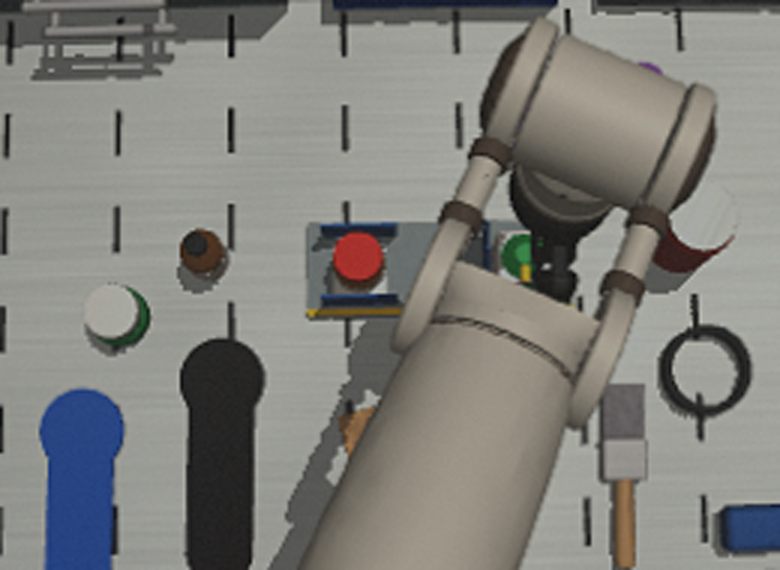

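```bash
python3 -c "
from h import *
print(arm.close_job())"
```

```text
the job is handed in; nothing more can be done
None
```

The pot and the jar have changed places and the job is handed in, at about 39.5 s of the 72 s allowed. The close call gave no verdict.

**What I did**
1. Gripped the pot across its left and right faces in bay B and set it on the cork pad.
2. Moved the jar from bay A to bay B, turning the gripper a quarter turn on the way.
3. Picked the pot up again across its front and back faces and set it in bay A.

**What the last pictures showed**

| Item | Off centre along the rack's depth | Off centre sideways |
|---|---|---|
| Pot in bay A | about 1.5 mm towards the back | about 0 mm |
| Jar in bay B | about 1.5–2 mm towards the back | under 0.5 mm |

- Both stand upright in their bays, and the nozzle points to the yellow stripe.
- The gripper was open and well clear when I handed in.
- The bystanders I could see had not visibly moved, though the arm hid some of them in the last overhead picture.

**What failed or disagreed**
- **Camera mismatch:** the overhead and wrist cameras disagreed by 3–4 mm on where the rack was. I used the wrist camera, and the pot's grip position agreed with it to about 0.5 mm.
- **Tool tilt:** the tool drifted out of upright during fast moves, by up to about 7°, while the gripper was empty. I brought it back before regripping the pot, which took about 10 s.
- **Tilt at set-down:** the tool was tilted by about 1.5° when the jar went down and about 1° when the pot did. Contact forces at set-down were under about 15 N.
- **Jar offset:** I left it uncorrected, because regripping the jar seemed riskier than the small gain.

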